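# Thread the drained corer rings onto the skewer and hang them up

### The job

The spacer rings of the ice corer have drained and now go to dry: take the skewer from its stand by the handle, thread it from the low end through all three bored rings standing in the sloping rack, and lift them off together as one stack and out from under the rack's guard hoop, without the gripper touching them. Lay the skewer back level in its stand the same way round, handle in the saddle and rod in the V-notch, with the three rings hanging on the rod between guard and notch, and let go. Leave the solid discs in the other rack and everything else on the bench where they are.

Things in the scene. Friction and masses are not known exactly. Their poses are not given: they have to be found in the camera images.
- ring_rack: white draining rack, fixed; the three rings stand on edge in it in a row rising 30 degrees towards the rack's +x, so the row's axis points along (0.866, 0, 0.5) in the rack's frame. Origin on the bench below the lowest ring's centre, z up. Base plate 94 x 64 mm, x = -10 to 84 mm; the bench before its low (-x) end is clear.
- ring_rack_axis (a point): point of ring_rack on the row's axis, at the lowest ring's centre, 150 mm above the bench; axes as the rack's. Slots 20 mm apart up the axis. Each ring sits on two rails and leans back on white side posts, 31 mm clear between left and right, open above; their tops are 6 mm above the axis (square to it). The lowest posts' outer face is 10 mm before this point along the axis.
- ring_rack_hoop (a point): middle of the cross bar of ring_rack's guard hoop, fixed, of 8 mm steel bar: two posts 36 mm left and right of the row's axis rise square to it from 66 mm up the axis, turn down-slope 105 mm above the axis (measured square to it), run parallel to it and are joined by this cross bar right over the row, 14 mm up the axis. Open at the low end and between the posts.
- disc_rack: a second rack just like ring_rack, hoop and frame too, holding three solid discs instead of rings; leave it alone. Which rack is nearer the robot varies.
- stand: drying stand, fixed: base bar 205 x 62 x 12 mm, a saddle at x = -78 mm (14 mm long, seat 65 mm up, flared cheeks 21 mm apart at the seat, 42 mm at their tops 87 mm up) and at x = +92 mm a V-notch, vertex 63 mm and tops 85 mm up, 36 mm wide at the top. Origin on the bench, +x from saddle to V. The skewer lies along x: handle in saddle, rod in V, axis 75 mm up.
- skewer_grip (a point): skewer, 120 g, straight: steel rod 10 mm thick, 110 mm long; guard disc 34 mm across, 6 mm thick; wooden handle 84 mm long, 18 wide (y), 20 high (z). Point on the axis in the handle, 42 mm behind the guard's front face and 152 mm behind the tip, x to the tip, z up. Handle ends 48 mm behind it. Starts level on the stand, this point at the stand's x = -42 mm, 36 mm before the saddle's middle.
- ring1_center (a point): the lowest of three like grey plastic rings in ring_rack, 58 mm outside, 10 mm thick, with a 22 mm through hole, about 40 g; this point is the centre of the hole, its x axis the hole's axis.
- ring2_center (a point): the middle of three like grey plastic rings in ring_rack, 58 mm outside, 10 mm thick, with a 22 mm through hole, about 40 g; this point is the centre of the hole, its x axis the hole's axis.
- ring3_center (a point): the highest of three like grey plastic rings in ring_rack, 58 mm outside, 10 mm thick, with a 22 mm through hole, about 40 g; this point is the centre of the hole, its x axis the hole's axis.
- disc1_center (a point): the lowest of three solid grey discs in disc_rack, 58 mm across, 10 mm thick, no hole; this point is its centre.
- disc2_center (a point): the middle of three solid grey discs in disc_rack, 58 mm across, 10 mm thick, no hole; this point is its centre.
- disc3_center (a point): the highest of three solid grey discs in disc_rack, 58 mm across, 10 mm thick, no hole; this point is its centre.
- bottle_mid (a point): white plastic bottle, 52 mm across, 130 mm high, past the high end of ring_rack; its centre. Bystander.
- jar_mid (a point): small grey jar, 48 mm across, 50 mm high, beside the stand; its centre. Bystander.
- beaker_mid (a point): white open beaker, 68 mm across, 65 mm high, beside the stand on the other side; its centre. Bystander.
- flask_mid (a point): steel flask, 68 mm across, 190 mm high, at the back; its centre. Bystander.
- mug_mid (a point): white mug, 80 mm across, 85 mm high, on the left; its centre. Bystander.
- wrench_grip (a point): steel wrench 170 mm long lying at the back; a point on its handle. Bystander.
Things that resemble listed ones, but are neither listed nor needed, are in the scene too. What is shaped like the part that bears ring2_center but yellow is not meant. Leave any turquoise look-alike of the part that bears skewer_grip alone.

How it is judged (in metres and radians):
On the way:
1. all three rings hang on the rod of the skewer, off the rack (their centres over 200 mm from the rack's origin) (x of ring1_center in the frame of skewer_grip between 0.042 and 0.15 m and y of ring1_center in the frame of skewer_grip between -0.012 and 0.012 m and z of ring1_center in the frame of skewer_grip between -0.012 and 0.012 m and x of ring2_center in the frame of skewer_grip between 0.042 and 0.15 m and y of ring2_center in the frame of skewer_grip between -0.012 and 0.012 m and z of ring2_center in the frame of skewer_grip between -0.012 and 0.012 m and x of ring3_center in the frame of skewer_grip between 0.042 and 0.15 m and y of ring3_center in the frame of skewer_grip between -0.012 and 0.012 m and z of ring3_center in the frame of skewer_grip between -0.012 and 0.012 m and distance between each of ring1_center, ring2_center, ring3_center and ring_rack above 0.2 m), for 0.2 s.
At the end, for the whole second after the job is handed in: the skewer lies level in the stand, same way round (grip point 30 to 57 mm behind the stand's origin, within 6 mm of its centre line, 69 to 81 mm up, axes within 0.09 rad); all three ring centres lie between guard and notch, within 12 mm of the rod axis (x of ring1_center in the frame of skewer_grip between 0.042 and 0.15 m and y of ring1_center in the frame of skewer_grip between -0.012 and 0.012 m and z of ring1_center in the frame of skewer_grip between -0.012 and 0.012 m and x of ring2_center in the frame of skewer_grip between 0.042 and 0.15 m and y of ring2_center in the frame of skewer_grip between -0.012 and 0.012 m and z of ring2_center in the frame of skewer_grip between -0.012 and 0.012 m and x of ring3_center in the frame of skewer_grip between 0.042 and 0.15 m and y of ring3_center in the frame of skewer_grip between -0.012 and 0.012 m and z of ring3_center in the frame of skewer_grip between -0.012 and 0.012 m and x of each of ring1_center, ring2_center, ring3_center in the frame of stand below 0.092 m and x of skewer_grip in the frame of stand between -0.057 and -0.03 m and y of skewer_grip in the frame of stand between -0.006 and 0.006 m and z of skewer_grip in the frame of stand between 0.069 and 0.081 m and angle between the x axis of skewer_grip and the x axis of stand, either way round below 0.09 rad); the robot touches nothing.
It fails at once if the gripper touches a ring (contact force between the fingers and ring1 above 0.5 N or contact force between the fingers and ring2 above 0.5 N or contact force between the fingers and ring3 above 0.5 N).
It fails at once if a solid disc is shifted by more than 15 mm (distance of any of disc1_center, disc2_center, disc3_center from where it was at the start of the episode above 0.015 m).
It fails at once if a bystander (bottle, jar, beaker, flask, mug or wrench) is shifted or tipped by more than 25 mm (distance of any of bottle_mid, jar_mid, beaker_mid, flask_mid, mug_mid, wrench_grip from where it was at the start of the episode above 0.025 m).
It also fails if it takes over 61 s, if anything falls off the work surface, if the arm or the gripper's body presses on something with over 40 N, if the wrist force passes 120 N, or if a joint passes its speed limit or range.

### The arm

A 7-joint arm with a two-finger parallel gripper is mounted at the origin on the work surface. World frame = base frame: x ahead of the robot, y to its left, z up, the work surface at z = 0. Lengths are in m, angles in degrees, forces in N, time in s.
With the tool pointing down it reaches from about 0.425 to 0.8 m from the base axis. Payload 8.3 kg.
Tool frame: the origin (TCP) lies at the very end of the fingers, on their centre line; the grasp point (between the pads) lies ctrl.tcp_to_grasp behind it (ctrl.tcp_to_grasp is the distance from the TCP to the grasp point, in m); z points along the fingers, x is the direction in which the jaws open and shut, and the axes are right-handed (so a half turn about z gives the same grasp; the last joint's range is limited). The gripper opens to 85 mm and grips with 20 to 120 N. Pads are 22 mm wide; open, the fingers measure 114 mm over their backs; the gripper's body (76 mm by 85 mm) begins 54 mm behind the grasp point. The pads swing forward as they close: fully open they stand 13 mm farther back than shut.
Start: joints at [69.506, 21.967, 0.94, 78.501, -0.361, 79.538, -2.664], TCP at [0.182, -0.598, 0.231] pointing down, gripper open.
Joint ranges: [-169.22, 169.22], [-14.56, 117.87], [-87.37, 89.26], [10.42, 133.3], [-82.24, 262.24], [0.94, 117.77], [-172.7, 172.7]. Speed limits (degrees/s): [136.94, 136.94, 172.46, 172.46, 180, 180, 180].

### API

Orientations are given as a 3x3 rotation matrix whose columns are the frame's x, y, z axes.
In Python, from workcell import ctrl gives the robot as it stands.
- The arm moves only by the tool apply_moves, never from a script. Its argument "moves" is a list of rows, each a list of 5 numbers: the shift along the tool's x, y, z in m, then the turn about the tool's z in degrees, then the finger opening in m, from 0 to 0.0854. A call has 1 to 10 rows; each row is the pose to reach, as a shift and turn from the pose commanded when the call began, along the tool's axes at that moment; what a row does not reach only later rows make up. A row lasts 1/8 s, in which the tool goes at most 62.5 mm and 10.7 degrees, less where a joint would pass 70% of its speed; a pose out of reach is approached as far as the arm can. A call with a gripper value outside its range is refused whole. The fingers move at their own pace and stop on an object; the grip force is fixed at half the most. Time passes only in rows, so rows that repeat a pose let the fingers close. It gives the time, the measured TCP pose, the force and the opening at its end, in the units of the state.
- ctrl.state(): the state, without advancing time (a new reading comes with each control period).
- ctrl.camera(name): name is "side" or "top"; returns a dict with "img" (384x512x3 uint8, red, green, blue), "vfov" (degrees; the focal length in pixels is half the picture's height over the tangent of half this angle, whatever the lens; pixels are square), "cx", "cy" (the principal point, pixels), "distortion" ([k1, k2, p1, p2, k3] as OpenCV has them; the pictures are not rectified), "R" (3x3) and "t" (3): a world point X has camera coordinates R X + t. Camera axes: x right, y down, z forward; pixel columns grow to the right and rows downward; lengths in m; the calibration is good to about 2 mm. A picture is of the moment at which its call begins. There is no depth.
- ctrl.job_done(): hands the job in, once; it reports no verdict.
The state is a dict: "time_s": time; "joint_pos": joint angles; "joint_velocities": joint speeds; "joint_efforts": joint torques, N m; "ee_pos": TCP position; "eef_rot": TCP orientation; "ft_force": force on the tool from outside, world axes, zero at the start; "ft_torque": the same for the moment, N m; "width": finger opening in m.
Only numpy, scipy, OpenCV 4.12 (cv2) and the standard library are available. Lean on these libraries where they do the work, as an engineer would, in place of code of your own. Each camera call takes 0.05 s, during which the arm holds its last target. There are 200 camera calls.

## Working session

There is one attempt and no reset: what is moved stays moved. The work goes in short steps, Python scripts to look and compute and a tool call to move; the robot and the scene stay as the last step left them, time stands still between calls to the robot, and variables do not carry over. Pictures are saved under pics/ and viewed, about 8 in all and at most 12, crops included, and the job is handed in when it is done.

Besides the shell and the picture viewer there is one more tool, called after "Call:" in YAML: its name, and indented under it one key for each argument. apply_moves: Moves the arm, as the interface text tells. Its arguments: {"type":"object","properties":{"moves":{"type":"array","items":{"type":"array","items":{"type":"number"}}}},"required":["moves"]}

```bash
ls; mkdir -p pics; cat > h.py <<'E'
import numpy as np, cv2
from workcell import ctrl
def cam(n):
    c=ctrl.camera(n); h=c["img"].shape[0]; f=h/2/np.tan(np.radians(c["vfov"])/2)
    c["K"]=np.array([[f,0,c["cx"]],[0,f,c["cy"]],[0,0,1]]); c["D"]=np.array(c["distortion"],float); c["R"]=np.array(c["R"]);c["t"]=np.array(c["t"]); return c
def ray(c,p):
    u=cv2.undistortPoints(np.array([[p]],float),c["K"],c["D"])[0,0]
    return -c["R"].T@c["t"], c["R"].T@np.array([u[0],u[1],1])
def plane(c,p,z):
    o,d=ray(c,p); return o+d*(z-o[2])/d[2]
def tri(c1,p1,c2,p2):
    o,d=ray(c1,p1);q,e=ray(c2,p2); s=np.linalg.lstsq(np.c_[d,-e],q-o,rcond=None)[0]
    a=o+d*s[0];b=q+e*s[1]; return (a+b)/2,np.linalg.norm(a-b)
def proj(c,X):
    return cv2.projectPoints(np.atleast_2d(np.array(X,float)),cv2.Rodrigues(c["R"])[0],c["t"],c["K"],c["D"])[0][:,0]
def save(n,img,s=1): cv2.imwrite("pics/"+n+".png",cv2.resize(img[...,::-1],None,fx=s,fy=s,interpolation=cv2.INTER_CUBIC))
E
python3 - <<'E'
from h import *
np.set_printoptions(precision=4,suppress=True)
for n in("top","side"):
    c=cam(n); np.savez("pics/"+n+"0.npz",**c); save(n+"0",c["img"],1.5); print(n,c["vfov"],-c["R"].T@c["t"],c["R"][2])
s=ctrl.state(); print(s["ee_pos"],s["eef_rot"],s["width"],ctrl.tcp_to_grasp,[a for a in dir(ctrl) if a[0]!="_"])
E
```

```text
pics
top 44.23838190807474 [ 0.3669 -0.0162  1.3681] [ 0.1356  0.0196 -0.9906]
side 48.50391160132246 [ 0.2711 -0.8439  0.8661] [ 0.2292  0.7493 -0.6214]
[ 0.1815 -0.5976  0.2304] [[ 0.2906 -0.9568 -0.0005]
 [-0.9568 -0.2906  0.0017]
 [-0.0018 -0.     -1.    ]] 0.08555663228940154 0.0187 ['IKError', 'camera', 'job_done', 'state', 'tcp_to_grasp']
```

View pics/top0.png

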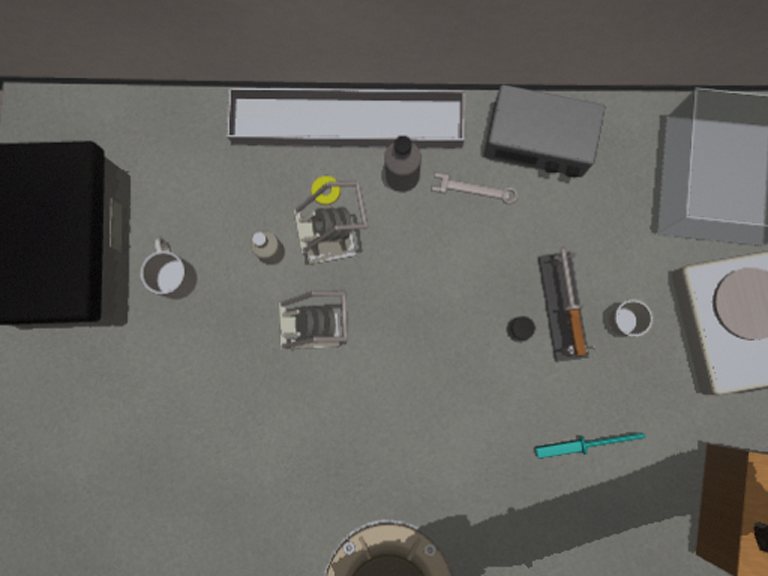

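View pics/side0.png

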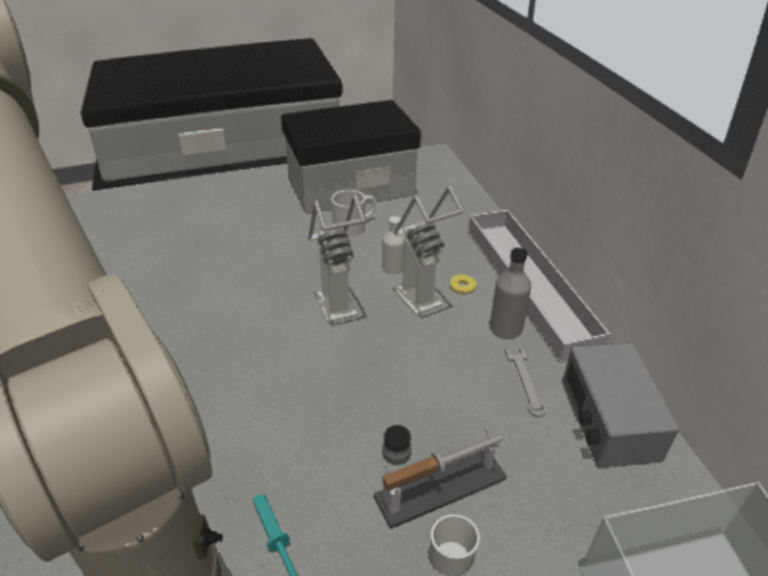

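```bash
python3 - <<'E'
from h import *
a=np.load("pics/top0.npz")["img"];b=np.load("pics/side0.npz")["img"]
A=cv2.resize(a[110:245,160:260],None,fx=4,fy=4,interpolation=cv2.INTER_CUBIC)
B=cv2.resize(b[120:220,200:320],None,fx=3.3,fy=3.3,interpolation=cv2.INTER_CUBIC)
o=np.zeros((540,800,3),np.uint8);o[:540,:400]=A;o[:330,400:796]=B
C=cv2.resize(a[160:245,350:400],None,fx=2.4,fy=2.4,interpolation=cv2.INTER_CUBIC);o[332:332+C.shape[0],410:410+C.shape[1]]=C
D=cv2.resize(b[270:350,245:345],None,fx=2.4,fy=2.4,interpolation=cv2.INTER_CUBIC);o[332:332+D.shape[0],545:545+D.shape[1]]=D
save("crop0",o)
E
```

```text
(no output)
```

View pics/crop0.png

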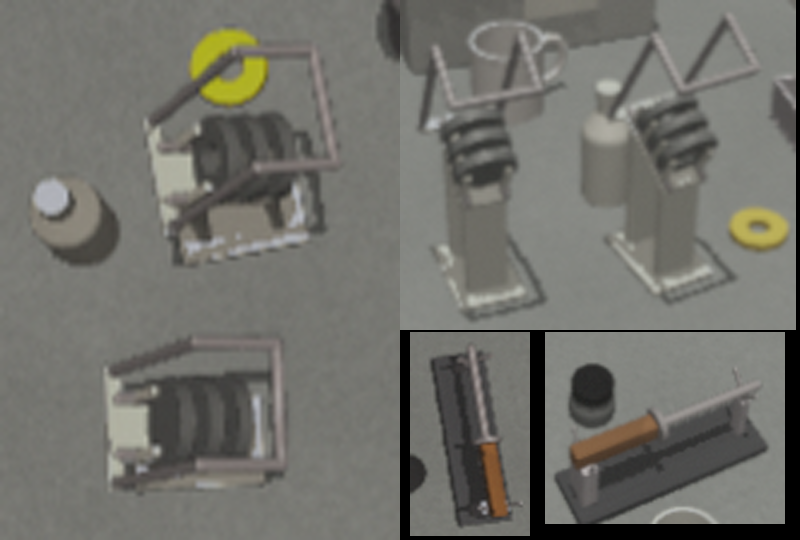

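```bash
cat > m.py <<'E'
from h import *
np.set_printoptions(precision=4,suppress=True)
def load(n):
    return {k:v for k,v in np.load("pics/%s.npz"%n).items()}
T=load("top0");S=load("side0")
tc=lambda u,v:(160+(u+.5)/4-.5,110+(v+.5)/4-.5)
sc=lambda u,v:(200+(u-400+.5)/3.3-.5,120+(v+.5)/3.3-.5)
E
python3 - <<'E'
from m import *
for name,tp,sp in (("far",[(315,48),(334,163)],[(755,68),(683,90)]),("near",[(278,342),(278,467)],[(541,91),(452,105)])):
    P=[tri(T,tc(*a),S,sc(*b)) for a,b in zip(tp,sp)]
    Q=[plane(T,tc(*a),.248) for a in tp]
    for p in P: print(name,p)
    print("plane248",Q)
    for Z in (P[0][0],P[1][0]),Q:
        m=(Z[0]+Z[1])/2; d=Z[1]-Z[0]; ax=np.array([d[1],-d[0]]);ax/=np.linalg.norm(ax); ax*=np.sign(ax[1])
        print("len",np.linalg.norm(d),"axis",ax,np.degrees(np.arctan2(ax[1],ax[0])),"origin",m[:2]+ax*.0404,"z",m[2])
# handle
hsv=cv2.cvtColor(T["img"],cv2.COLOR_RGB2HSV)
m=((hsv[...,0]>5)&(hsv[...,0]<22)&(hsv[...,1]>110)).astype(np.uint8); m[:,420:]=0; m[:160]=0;m[260:]=0
n,l,st,ce=cv2.connectedComponentsWithStats(m); i=1+np.argmax(st[1:,4]); print(st[i],ce[i])
ys,xs=np.where(l==i); W=np.array([plane(T,(x,y),.08) for x,y in zip(xs,ys)]); r=cv2.minAreaRect((W[:,:2]*1000).astype(np.float32)); print(r, W.mean(0))
# stand base dark
g=T["img"].astype(int).sum(2)
ms=(g<200).astype(np.uint8); ms[:,:355]=0;ms[:,396:]=0;ms[:160]=0;ms[245:]=0
n,l,st,ce=cv2.connectedComponentsWithStats(ms); i=1+np.argmax(st[1:,4]); print(st[i])
c=max(cv2.findContours((l==i).astype(np.uint8),0,1)[0],key=cv2.contourArea)
W=np.array([plane(T,p[0],.012)[:2] for p in cv2.convexHull(c)])*1000; r=cv2.minAreaRect(W.astype(np.float32)); print(r); print(cv2.boxPoints(r))
t=(350+(474-410)/2.4,160+(348-332)/2.4); print("tip",t,plane(T,t,.075))
E
```

```text
far (array([0.6932, 0.0594, 0.2492]), np.float64(0.00441478603083403))
far (array([0.6237, 0.0459, 0.2476]), np.float64(0.0012358512290363334))
plane248 [array([0.6958, 0.059 , 0.248 ]), array([0.6242, 0.0457, 0.248 ])]
len 0.0708328693310596 axis [-0.1912  0.9815] 101.02467457079702 origin [0.6507 0.0923] z 0.24840119200362507
len 0.07277675943588904 axis [-0.1821  0.9833] 100.49070637763664 origin [0.6527 0.0921] z 0.248
near (array([0.5138, 0.077 , 0.2462]), np.float64(0.0014938439427084323))
near (array([0.4395, 0.0748, 0.2473]), np.float64(8.822503082049256e-05))
plane248 [array([0.5143, 0.0768, 0.248 ]), array([0.4395, 0.0747, 0.248 ])]
len 0.07431350344963181 axis [-0.0305  0.9995] 91.74558577033757 origin [0.4754 0.1163] z 0.24676336392849404
len 0.07479911859248765 axis [-0.0273  0.9996] 91.56662178160576 origin [0.4758 0.1161] z 0.248
[379 206  12  31 212] [384.4811 220.9811]
((472.42193603515625, -333.04510498046875), (82.72064208984375, 18.66724395751953), 8.411111831665039) [ 0.4727 -0.3329  0.08  ]
[359 170  30  70 607]
((525.7194213867188, -312.71392822265625), (200.5247039794922, 52.583526611328125), 11.651373863220215)
[[ 422.2133 -307.2125]
 [ 432.8328 -358.7125]
 [ 629.2256 -318.2153]
 [ 618.6061 -266.7153]]
tip (376.6666666666667, 166.66666666666666) [ 0.6231 -0.3154  0.075 ]
```

```bash
cat > go.py <<'E'
import sys
from h import *
np.set_printoptions(precision=4,suppress=True)
def st():
    s=ctrl.state(); R=np.array(s["eef_rot"]); p=np.array(s["ee_pos"])
    print("t",round(s["time_s"],2),"tcp",p,"yaw",round(np.degrees(np.arctan2(R[1,0],R[0,0])),2),"tilt z",R[:,2],"w",round(s["width"],4),"F",np.array(s["ft_force"]),"q",np.round(s["joint_pos"],1)); return p,R
def go(x,y,z,yaw):
    p,R=st(); d=R.T@(np.array([x,y,z])-p); y0=np.degrees(np.arctan2(R[1,0],R[0,0]))
    print("shift",d,"turn",-((yaw-y0+180)%360-180))
if __name__=="__main__": go(*map(float,sys.argv[1:5]))
E
python3 go.py 0.469 -0.3334 0.16 -82
python3 - <<'E'
from m import *
print("bottle approx",plane(T,(173.5,160),.13), plane(T,(178,167),.05))
a=T["img"][125:160,195:240];b=T["img"][198:230,180:230]
f=lambda i:np.clip((cv2.resize(i,None,fx=8,fy=8,interpolation=cv2.INTER_CUBIC).astype(float)-20)*1.9,0,255).astype(np.uint8)
a,b=f(a),f(b); o=np.zeros((300,780,3),np.uint8); o[:a.shape[0],:a.shape[1]]=a;o[:b.shape[0],375:375+b.shape[1]]=b; save("hole",o)
E
```

```text
t 0.1 tcp [ 0.1815 -0.5976  0.2304] yaw -73.11 tilt z [-0.0005  0.0017 -1.    ] w 0.0856 F [-0.498  -0.2666 -0.1184] q [69.5 22.   0.9 78.6 -0.4 79.5 -2.7]
shift [-0.1691 -0.3518  0.0707] turn 8.893629872947486
bottle approx [0.6222 0.238  0.13  ] [0.6186 0.2408 0.05  ]
```

View pics/hole.png

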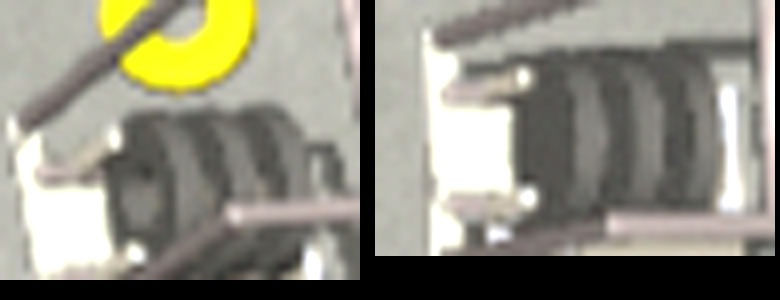

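Call:
apply_moves:
  moves:
    - [-0.169,-0.352,0.03,8.9,0.08]
    - [-0.169,-0.352,0.03,8.9,0.08]
    - [-0.169,-0.352,0.03,8.9,0.08]
    - [-0.169,-0.352,0.03,8.9,0.08]
    - [-0.169,-0.352,0.03,8.9,0.08]
    - [-0.169,-0.352,0.03,8.9,0.08]
    - [-0.169,-0.352,0.03,8.9,0.08]
    - [-0.169,-0.352,0.06,8.9,0.06]
    - [-0.169,-0.352,0.07,8.9,0.06]
    - [-0.169,-0.352,0.07,8.9,0.06]

```text
time_s: 1.35
ee_pos: [0.4682, -0.3345, 0.1606]
eef_rot: [[0.138, -0.99, -0.002], [-0.99, -0.138, 0.001], [-0.001, 0.002, -1.0]]
ft_force: [-0.2, -0.3, 0.8]
width: 0.0601
```

```bash
python3 go.py 0.469 -0.3334 0.056 -82; python3 - <<'E'
from h import *
c=cam("top");s=cam("side")
a=cv2.resize(c["img"][150:260,330:440],None,fx=3.6,fy=3.6,interpolation=cv2.INTER_CUBIC)
b=cv2.resize(s["img"][230:350,230:350],None,fx=3.3,fy=3.3,interpolation=cv2.INTER_CUBIC)
save("above",np.hstack([a,b]))
E
```

```text
t 1.35 tcp [ 0.4682 -0.3345  0.1606] yaw -82.09 tilt z [-0.0019  0.001  -1.    ] w 0.0601 F [-0.2382 -0.2834  0.8248] q [ 40.1  18.9  -9.7  92.    3.3  69.5 -52.3]
shift [-0.0009 -0.0011  0.1046] turn -0.08922877748341307
```

View pics/above.png

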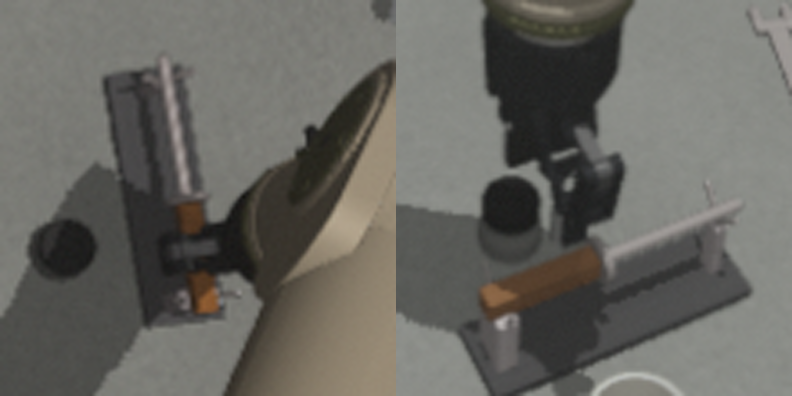

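Call:
apply_moves:
  moves:
    - [-0.001,-0.001,0.04,0,0.045]
    - [-0.001,-0.001,0.08,0,0.045]
    - [-0.001,-0.001,0.105,0,0.045]
    - [-0.001,-0.001,0.105,0,0.0]
    - [-0.001,-0.001,0.105,0,0.0]
    - [-0.001,-0.001,0.105,0,0.0]
    - [-0.001,-0.001,0.105,0,0.0]
    - [-0.001,-0.001,0.105,0,0.0]

```text
time_s: 2.45
ee_pos: [0.4709, -0.3333, 0.0575]
eef_rot: [[0.139, -0.99, 0.002], [-0.99, -0.139, -0.001], [0.001, -0.002, -1.0]]
ft_force: [-0.5, 1.9, 6.1]
width: 0.0171
```

Call:
apply_moves:
  moves:
    - [0,0,-0.03,0,0.0]
    - [0,0,-0.055,0,0.0]
    - [0,0.03,-0.055,0,0.0]
    - [0,0.06,-0.055,0,0.0]
    - [0,0.096,-0.055,0,0.0]
    - [0,0.096,-0.055,0,0.0]
    - [0,0.096,-0.03,0,0.0]
    - [0,0.096,-0.01,0,0.0]
    - [0,0.096,0.0,0,0.0]
    - [0,0.096,0.0,0,0.0]

```text
time_s: 3.7
ee_pos: [0.3752, -0.3458, 0.0558]
eef_rot: [[0.14, -0.99, -0.001], [-0.99, -0.14, 0.001], [-0.001, 0.001, -1.0]]
ft_force: [0.8, -0.3, -1.2]
width: 0.0171
```

```bash
python3 - <<'E'
from go import *
p,R=st(); c=cam("top");s=cam("side")
np.savez("pics/top1.npz",**c);np.savez("pics/side1.npz",**s)
a=cv2.resize(c["img"][150:260,320:430],None,fx=3.6,fy=3.6,interpolation=cv2.INTER_CUBIC)
b=cv2.resize(s["img"][230:350,210:330],None,fx=3.3,fy=3.3,interpolation=cv2.INTER_CUBIC)
save("back",np.hstack([a,b]))
E
```

```text
t 3.7 tcp [ 0.3752 -0.3458  0.0558] yaw -81.98 tilt z [-0.0008  0.001  -1.    ] w 0.0171 F [ 0.7655 -0.2575 -1.2437] q [ 46.1  17.8  -8.2 108.2   3.   54.3 -45.4]
```

View pics/back.png

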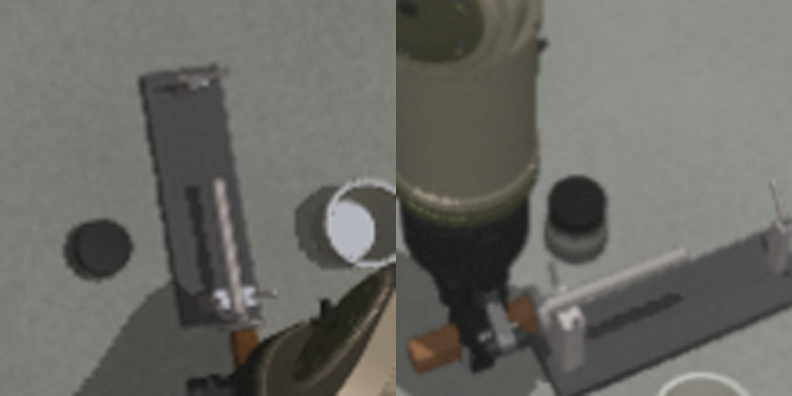

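Call:
apply_moves:
  moves:
    - [0,0,0.006,0,0.0]
    - [0,0,0.011,0,0.0]
    - [0,0,0.016,0,0.0]
    - [0,0,0.021,0,0.0]
    - [0,0,0.021,0,0.0]

```text
time_s: 4.42
ee_pos: [0.376, -0.3468, 0.0363]
eef_rot: [[0.139, -0.99, 0.002], [-0.99, -0.139, -0.001], [0.002, -0.002, -1.0]]
ft_force: [-1.6, 0.9, 6.5]
width: 0.0171
```

```bash
cat > tilt.py <<'E'
from go import *
# rod line: bright thin blob in side image near expected; found from side-view rod mask
def side_rod(s,roi,name=None):
    x0,x1,y0,y1=roi; im=s["img"][y0:y1,x0:x1]; return im
E
python3 - <<'E'
from go import *
p,R=st(); s=cam("side"); c=cam("top")
np.savez("pics/top2.npz",**c);np.savez("pics/side2.npz",**s)
b=cv2.resize(s["img"][220:350,210:340],None,fx=4,fy=4,interpolation=cv2.INTER_CUBIC)
a=cv2.resize(c["img"][160:260,350:410],None,fx=4,fy=4,interpolation=cv2.INTER_CUBIC)
o=np.zeros((520,770,3),np.uint8);o[:,:520]=b;o[:400,525:765]=a;save("half",o)
E
```

```text
t 4.42 tcp [ 0.376  -0.3468  0.0363] yaw -82.01 tilt z [ 0.002  -0.0014 -1.    ] w 0.0171 F [-1.5934  0.9445  6.493 ] q [ 46.   19.3  -8.1 109.1   3.4  51.6 -45.7]
```

View pics/half.png

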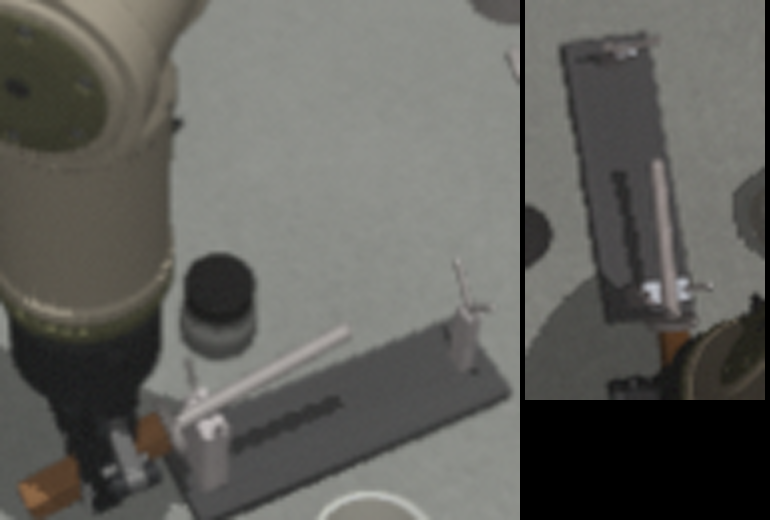

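Call:
apply_moves:
  moves:
    - [0,0,0.005,0,0.0]
    - [0,0,0.01,0,0.0]
    - [0,0,0.015,0,0.0]
    - [0,0,0.02,0,0.0]
    - [0,0,0.02,0,0.0]

```text
time_s: 5.15
ee_pos: [0.3772, -0.3476, 0.0171]
eef_rot: [[0.139, -0.99, 0.004], [-0.99, -0.139, -0.003], [0.004, -0.004, -1.0]]
ft_force: [0.2, 0.4, 7.4]
width: 0.0168
```

```bash
python3 - <<'E'
from go import *
from m import load
p,R=st(); s=cam("side"); c=cam("top")
np.savez("pics/top3.npz",**c);np.savez("pics/side3.npz",**s)
T2,S2=load("top2"),load("side2")
t,e=tri(T2,(382.6,200),S2,(296.4,302.6)); print("tip2",t,e)
# rod pixels by differencing with previous pictures (moved rod)
for n,im,ref in(("top",c["img"],T2["img"]),("side",s["img"],S2["img"])):
    d=im.astype(int).sum(2)-ref.astype(int).sum(2)
    m=(d>60).astype(np.uint8)
    if n=="top": m[:,:370]=0;m[:,400:]=0;m[:165]=0;m[240:]=0
    else: m[:,255:][:,:]=m[:,255:]; m[:,:255]=0; m[:,310:]=0; m[:280]=0;m[340:]=0
    ys,xs=np.where(m); print(n,sorted(zip(ys.tolist(),xs.tolist()))[:14],len(xs))
E
```

```text
t 5.15 tcp [ 0.3772 -0.3476  0.0171] yaw -82.0 tilt z [ 0.0042 -0.0031 -1.    ] w 0.0168 F [0.194  0.3639 7.4274] q [ 45.9  21.   -8.  109.8   3.8  49.1 -46. ]
tip2 [ 0.5272 -0.3258  0.0917] 0.0023982798224646477
top [(203, 372), (203, 373), (203, 374), (204, 372), (204, 373), (204, 374), (204, 386), (205, 373), (205, 374), (205, 385), (205, 386), (205, 387), (206, 386), (207, 386)] 50
side [(309, 288), (313, 281), (314, 279), (315, 277), (316, 275), (319, 270), (319, 293), (320, 268), (320, 291), (320, 292), (320, 293), (320, 294), (321, 291), (321, 292)] 22
```

```bash
python3 - <<'E'
from m import *
s=load("side3");c=load("top3")
b=cv2.resize(s["img"][270:340,235:315],None,fx=7,fy=7,interpolation=cv2.INTER_CUBIC)
a=cv2.resize(c["img"][180:250,365:398],None,fx=7,fy=7,interpolation=cv2.INTER_CUBIC)
save("tilted",np.hstack([b,a]))
E
```

```text
(no output)
```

View pics/tilted.png

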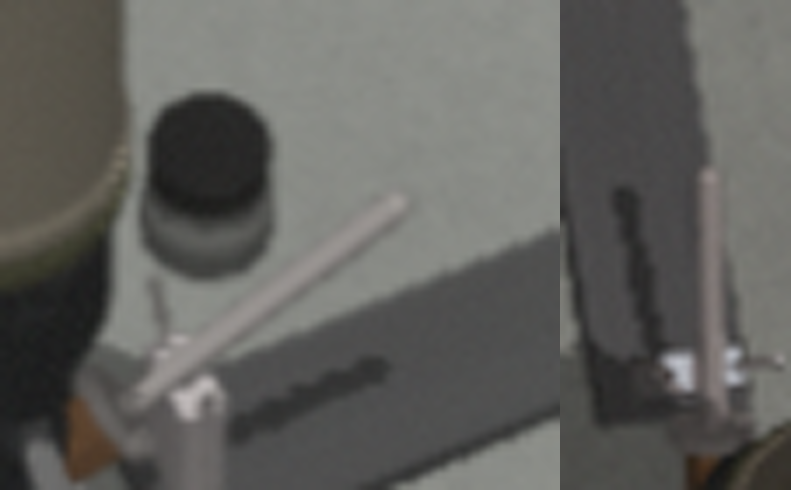

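```bash
python3 - <<'E'
from m import *
s=load("side3");c=load("top3")
t,e=tri(c,(365+148.5/7-.5,180+173/7-.5),s,(235+404/7-.5,270+201.5/7-.5)); g,e2=tri(c,(365+155/7-.5,180+408/7-.5),s,(235+138/7-.5,270+400/7-.5))
print(t,e,g,e2); G=np.array([.3772,-.3476,.0358])
for a,b in((t,g),(t,G)):
    d=a-b;print(np.linalg.norm(d),np.degrees(np.arctan2(d[2],np.hypot(*d[:2]))),np.degrees(np.arctan2(d[1],d[0])))
E
```

```text
[ 0.5139 -0.3282  0.1152] 0.0007412604168302059 [ 0.4265 -0.3415  0.0643] 0.003122501972289639
0.10198218942388164 29.953257838038734 8.629455021351564
0.15927546513085653 29.90776024986676 8.056810747554763
```

Call:
apply_moves:
  moves:
    - [0,0,-0.04,0,0.0]
    - [0,0,-0.09,0,0.0]
    - [0,0,-0.15,0,0.0]
    - [0,0,-0.19,0,0.0]
    - [0,0,-0.19,0,0.0]

```text
time_s: 5.88
ee_pos: [0.3768, -0.3477, 0.2093]
eef_rot: [[0.139, -0.99, 0.006], [-0.99, -0.139, -0.005], [0.006, -0.005, -1.0]]
ft_force: [0.2, -0.3, -1.6]
width: 0.0171
```

```bash
python3 go.py 0.6916 -0.1191 0.205 10.7; python3 - <<'E'
from m import *
print("flask",plane(T,(268.5,108),.095),plane(T,(268.7,97),.19),"wrench",plane(T,(316,125),.0))
E
```

```text
t 5.88 tcp [ 0.3768 -0.3477  0.2093] yaw -82.02 tilt z [ 0.0058 -0.0051 -1.    ] w 0.0171 F [ 0.1902 -0.3063 -1.621 ] q [ 46.6   8.9  -8.4  98.    1.4  72.8 -44.1]
shift [-0.1826 -0.3435  0.0049] turn -92.7163331616137
flask [ 0.7809 -0.0138  0.095 ] [ 0.7794 -0.014   0.19  ] wrench [ 0.7613 -0.1555  0.    ]
```

Call:
apply_moves:
  moves:
    - [-0.012,-0.024,0.0,-9.5,0.0]
    - [-0.035,-0.065,0.0,-20,0.0]
    - [-0.058,-0.108,0.0,-30,0.0]
    - [-0.08,-0.152,0.0,-40.5,0.0]
    - [-0.103,-0.195,0.0,-51,0.0]
    - [-0.126,-0.238,0.0,-61,0.0]
    - [-0.15,-0.282,0.0,-71.5,0.0]
    - [-0.17,-0.32,0.0,-82,0.0]
    - [-0.183,-0.3435,0.0,-92.7,0.0]
    - [-0.183,-0.3435,0.005,-92.7,0.0]

```text
time_s: 7.12
ee_pos: [0.6906, -0.1142, 0.1981]
eef_rot: [[0.982, 0.19, -0.002], [0.19, -0.982, 0.003], [-0.001, -0.003, -1.0]]
ft_force: [-0.2, 0.0, -1.7]
width: 0.0169
```

```bash
python3 go.py 0.6916 -0.1191 0.0313 10.7
```

```text
t 7.12 tcp [ 0.6906 -0.1142  0.1981] yaw 10.97 tilt z [-0.0016  0.0026 -1.    ] w 0.0169 F [-0.2091  0.0309 -1.6722] q [ 23.7  35.4 -28.7  66.1  16.1  82.4   8.4]
shift [0.0003 0.0055 0.1667] turn 0.267820001666621
```

Call:
apply_moves:
  moves:
    - [0,0.005,0.05,0.3,0.0]
    - [0,0.005,0.1,0.3,0.0]
    - [0,0.005,0.15,0.3,0.0]
    - [0,0.005,0.166,0.3,0.0]
    - [0,0.005,0.166,0.3,0.0]
    - [0,0.005,0.166,0.3,0.0]

```text
time_s: 7.88
ee_pos: [0.6923, -0.1224, 0.037]
eef_rot: [[0.984, 0.179, 0.004], [0.179, -0.984, -0.0], [0.004, 0.001, -1.0]]
ft_force: [0.4, -0.1, -0.6]
width: 0.017
```

```bash
python3 - <<'E'
from go import *
p,R=st(); s=cam("side"); c=cam("top")
np.savez("pics/top4.npz",**c);np.savez("pics/side4.npz",**s)
print(proj(c,[.665,.0165,.13]),proj(s,[.665,.0165,.13]))
b=cv2.resize(s["img"][120:240,220:330],None,fx=4.5,fy=4.5,interpolation=cv2.INTER_CUBIC)
a=cv2.resize(c["img"][110:210,195:260],None,fx=4.5,fy=4.5,interpolation=cv2.INTER_CUBIC)
o=np.zeros((540,790,3),np.uint8);o[:,:495]=b;o[:450,497:497+a.shape[1]]=a;save("pre",o)
E
```

```text
t 7.88 tcp [ 0.6923 -0.1224  0.037 ] yaw 10.34 tilt z [ 0.0038 -0.0004 -1.    ] w 0.017 F [ 0.3976 -0.1286 -0.5622] q [ 24.1  42.2 -26.7  76.4  19.3  65.6   5.9]
[[256.5638 145.586 ]] [[300.7901 185.605 ]]
```

View pics/pre.png

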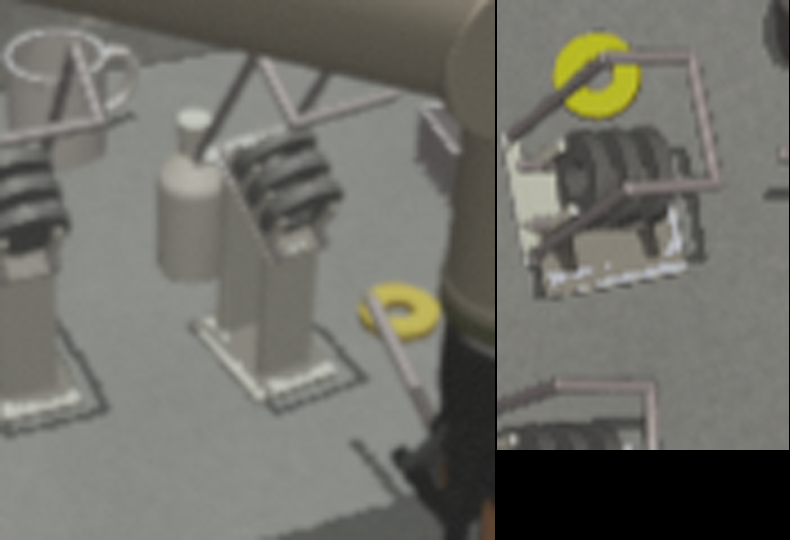

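```bash
python3 - <<'E'
from m import *
s=load("side4");c=load("top4")
f=lambda u,v:(195+(u-497+.5)/4.5-.5,110+(v+.5)/4.5-.5)
a,b=[plane(c,f(*q),.004) for q in((540,294),(700,260))]; d=b-a; print("plate edge",a,b,np.linalg.norm(d),np.degrees(np.arctan2(-d[1],-d[0])))
# tip in top
g=c["img"].astype(int).sum(2)
print(g[138:152,250:275]); 
g=s["img"].astype(int).sum(2); print(g[180:194,296:312])
E
```

```text
plate edge [0.6049 0.1719 0.004 ] [0.6291 0.0681 0.004 ] 0.10663837067245506 103.10273272873529
[[373 384 373 368 374 376 371 365 371 377 376 370 378 375 367 367 371 375
  377 372 366 369 365 365 268]
 [372 370 370 364 374 379 376 369 371 377 374 369 363 369 382 375 369 371
  376 376 366 361 370 366 273]
 [373 372 372 359 366 372 373 369 371 368 363 369 364 370 381 374 365 369
  366 371 371 371 367 363 273]
 [370 370 371 367 369 372 375 372 370 372 371 371 369 370 378 358 345 341
  349 348 356 355 351 334 257]
 [371 371 373 374 376 373 373 349 376 372 371 370 374 373 372 341 336 332
  347 348 346 348 349 335 308]
 [369 377 377 375 376 370 368 333 413 383 371 377 373 377 374 377 376 381
  378 378 376 380 378 375 380]
 [377 380 384 384 374 368 376 343 415 389 372 366 365 366 366 365 362 369
  363 360 360 356 353 352 347]
 [379 372 381 385 374 378 378 327 327 324 314 304 302 311 313 310 307 302
  299 297 294 308 307 309 306]
 [378 368 375 370 375 381 375 344 327 313 305 302 299 315 325 316 317 313
  307 308 311 327 338 331 332]
 [368 370 373 373 373 379 371 375 382 376 365 371 374 376 3
[... 705 characters left out ...]
 441 447 446 445 448 446 440]
 [407 410 407 408 404 414 435 455 464 463 465 462 464 463 463 460]
 [410 410 412 406 394 405 446 465 463 466 461 460 457 460 461 463]
 [413 410 411 404 381 382 449 474 463 450 423 412 408 410 425 447]
 [409 411 409 402 371 366 437 482 466 407 341 311 304 309 336 397]
 [413 413 412 409 392 378 393 464 467 385 333 344 350 337 309 329]
 [414 414 411 391 387 398 371 441 478 429 394 415 417 407 377 373]
 [410 416 411 369 336 379 376 395 464 467 441 450 454 449 449 449]
 [409 413 414 378 305 332 362 355 440 478 463 462 467 471 464 466]
 [412 410 412 397 337 282 292 319 390 460 472 461 459 464 461 461]
 [414 414 414 409 378 329 300 281 335 440 475 456 439 438 437 427]]
```

```bash
python3 - <<'E'
from m import *
s=load("side4");c=load("top4")
t,e=tri(c,(257.3,144.2),s,(302.3,185.8)); print(t,e)
G=np.array([.6923,-.1224,.0557]); d=t-G; print(np.linalg.norm(d),np.degrees(np.arctan2(d[2],np.hypot(*d[:2]))),np.degrees(np.arctan2(d[1],d[0])))
ax=np.array([-.1882*.866,.9821*.866,.5]); A=np.array([.6516,.0922,.15])
r=t-A; print("along",r@ax,"lat(left)",r@np.array([-.9821,-.1882,0]),"square",r@np.array([.1882*.5,-.9821*.5,.866]))
# rack hole check: highest ring hole centre should project at
for k in(0,20,40): print(k,proj(c,A+ax*(k+5)*1e-3),proj(s,A+ax*k*1e-3))
E
```

```text
[0.6688 0.0146 0.1299] 4.1351212071652514e-05
0.15758070490329365 28.104434700210568 99.72232661733119
along -0.07883625845893918 lat(left) -0.0023146064405347617 square 0.02234659965787284
0 [[225.9304 148.4101]] [[287.534  165.3898]]
20 [[219.0634 148.6545]] [[284.6902 159.4932]]
40 [[212.082  148.9021]] [[281.8719 153.654 ]]
```

```bash
python3 go.py 0.6819 -0.0697 0.0408 10.9
```

```text
t 7.97 tcp [ 0.6923 -0.1223  0.037 ] yaw 10.36 tilt z [ 0.0041 -0.0005 -1.    ] w 0.017 F [ 0.4292  0.2566 -0.4593] q [ 24.1  42.2 -26.7  76.4  19.4  65.6   5.9]
shift [-0.0008 -0.0536 -0.0038] turn -0.5361452910245532
```

Call:
apply_moves:
  moves:
    - [-0.0005,-0.02,-0.002,-0.5,0.0]
    - [-0.001,-0.04,-0.004,-0.5,0.0]
    - [-0.001,-0.0535,-0.004,-0.5,0.0]
    - [-0.001,-0.0535,-0.004,-0.5,0.0]
    - [-0.001,-0.0535,-0.004,-0.5,0.0]

```text
time_s: 8.6
ee_pos: [0.6801, -0.0705, 0.0382]
eef_rot: [[0.982, 0.188, -0.0], [0.188, -0.982, -0.001], [-0.0, 0.001, -1.0]]
ft_force: [0.6, 0.1, -1.3]
width: 0.0174
```

```bash
python3 - <<'E'
from go import *
p,R=st(); s=cam("side"); c=cam("top")
np.savez("pics/top5.npz",**c);np.savez("pics/side5.npz",**s)
d=np.array([-.1882,.9821]);L=np.array([-.9821,-.1882]);r=p[:2]-[.6516,.0922]; print("G horiz",r@d,"lat",r@L,"z",p[2]+.0187)
b=cv2.resize(s["img"][130:200,250:325],None,fx=6,fy=6,interpolation=cv2.INTER_CUBIC)
a=cv2.resize(c["img"][120:175,200:258],None,fx=6,fy=6,interpolation=cv2.INTER_CUBIC)
o=np.zeros((420,800,3),np.uint8);o[:,:450]=b;o[:330,452:452+a.shape[1]]=a;save("stageA",o)
E
```

```text
t 8.6 tcp [ 0.6801 -0.0705  0.0382] yaw 10.86 tilt z [-0.0001 -0.0008 -1.    ] w 0.0174 F [ 0.6066  0.1262 -1.2516] q [ 21.   40.3 -27.4  79.7  19.3  64.6   1.8]
G horiz -0.1651288979022603 lat 0.002600827421011108 z 0.05692134648949524
```

View pics/stageA.png

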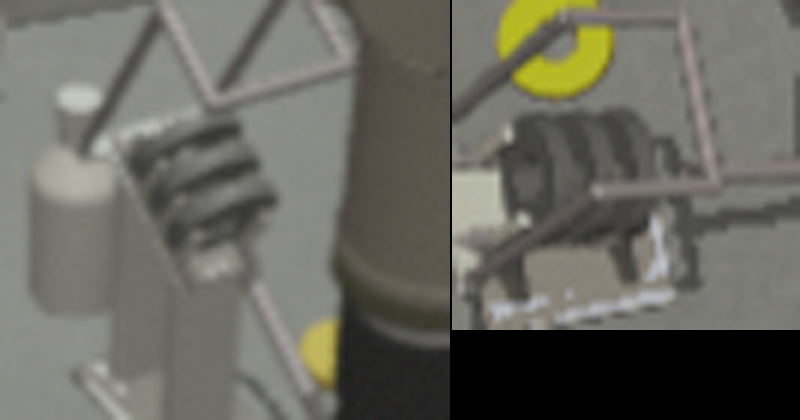

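```bash
python3 - <<'E'
from m import *
c=load("top5");g=c["img"].astype(int).sum(2)
print("cols 232..256 step 2"); print(np.c_[np.arange(140,158),g[140:158,232:258:2]])
G=np.array([.6801,-.0705,.0569]); A=np.array([.6516,.0922,.15])
for l in(0,.003,-.003):
    d=np.array([-.1884,.982]);n=np.array([-.982,-.1884])
    P=[np.r_[G[:2]+d*h+n*l,G[2]+h*.555] for h in(.09,.11,.13,.1387)]
    print(l,proj(c,P).round(1).tolist())
E
```

```text
cols 232..256 step 2
[[140 326 369 369 370 351 402 350 381 369 372 369 364 371]
 [141 286 372 368 368 339 405 357 379 362 368 370 369 372]
 [142 278 321 322 370 323 414 362 372 368 372 368 376 370]
 [143 273 239 235 374 310 433 363 379 371 368 373 378 367]
 [144 277 290 233 360 307 462 364 368 373 373 381 369 371]
 [145 279 349 232 355 342 461 327 369 373 376 374 347 353]
 [146 284 356 232 316 358 426 299 373 374 375 368 330 343]
 [147 280 347 231 247 291 397 333 385 381 374 377 373 378]
 [148 281 330 251 295 234 357 367 380 370 367 365 361 361]
 [149 292 328 314 353 289 333 372 318 315 305 314 304 298]
 [150 344 359 372 372 377 373 373 300 308 306 320 313 309]
 [151 372 367 362 357 348 341 337 361 356 372 369 372 375]
 [152 304 306 281 272 324 319 326 368 358 368 375 370 330]
 [153 227 266 221 219 352 364 368 364 365 364 338 325 255]
 [154 232 297 318 237 344 364 336 312 322 319 254 227 234]
 [155 219 349 373 231 301 320 259 231 233 231 230 236 233]
 [156 205 446 372 227 235 233 233 227 228 224 231 286 294]
 [157 211 515 332 227 239 228 231 285 291 295 294 358 364]]
0 [[256.2, 148.2], [248.9, 148.6], [241.4, 148.9], [238.1, 149.0]]
0.003 [[256.4, 149.3], [249.0, 149.6], [241.5, 150.0], [238.2, 150.1]]
-0.003 [[256.0, 147.2], [248.7, 147.5], [241.2, 147.8], [237.9, 147.9]]
```

Call:
apply_moves:
  moves:
    - [0.002,-0.001,-0.0025,0,0.0]
    - [0.002,-0.009,-0.0075,0,0.0]
    - [0.002,-0.017,-0.0125,0,0.0]
    - [0.002,-0.0255,-0.0175,0,0.0]
    - [0.002,-0.035,-0.0225,0,0.0]
    - [0.002,-0.035,-0.0225,0,0.0]
    - [0.002,-0.035,-0.0225,0,0.0]

```text
time_s: 9.57
ee_pos: [0.6754, -0.0353, 0.0608]
eef_rot: [[0.982, 0.189, -0.0], [0.189, -0.982, -0.0], [-0.0, 0.0, -1.0]]
ft_force: [-0.0, 0.2, -2.1]
width: 0.017
```

```bash
cat > rel.py <<'E'
from go import *
p,R=st(); d=np.array([-.1882,.9821]);L=np.array([-.9821,-.1882]);r=p[:2]-[.6516,.0922]; print("G horiz",r@d,"lat",r@L,"z",p[2]+.0187)
E
python3 rel.py
```

```text
t 9.57 tcp [ 0.6754 -0.0353  0.0608] yaw 10.88 tilt z [-0.     -0.0004 -1.    ] w 0.017 F [-0.0288  0.1617 -2.0788] q [ 18.8  38.2 -28.2  80.1  18.7  66.3  -0.9]
G horiz -0.12971889065882133 lat 0.0005937007442493626 z 0.07945032396180762
```

Call:
apply_moves:
  moves:
    - [0,-0.008,-0.0045,0,0.0]
    - [0,-0.016,-0.009,0,0.0]
    - [0,-0.024,-0.0135,0,0.0]
    - [0,-0.03,-0.0175,0,0.0]
    - [0,-0.036,-0.021,0,0.0]
    - [0,-0.036,-0.021,0,0.0]
    - [0,-0.036,-0.021,0,0.0]

```text
time_s: 10.45
ee_pos: [0.6686, -0.0, 0.0817]
eef_rot: [[0.982, 0.189, -0.0], [0.189, -0.982, -0.0], [-0.0, 0.0, -1.0]]
ft_force: [-0.3, -0.7, -0.9]
width: 0.0166
```

```bash
python3 rel.py; python3 - <<'E'
from m import *
s=cam("side"); c=cam("top")
np.savez("pics/top6.npz",**c);np.savez("pics/side6.npz",**s)
A=np.array([.6516,.0922,.15]);ax=np.array([-.1882*.866,.9821*.866,.5])
print(proj(c,[A+ax*k for k in(.045,.05,.055)]).round(1).tolist())
g=c["img"].astype(int).sum(2);g0=T["img"].astype(int).sum(2)
print(g[142:156,200:222]);print((g-g0)[142:156,200:222])
E
```

```text
t 10.45 tcp [ 0.6686 -0.      0.0817] yaw 10.87 tilt z [-0.0001 -0.0003 -1.    ] w 0.0166 F [-0.2632 -0.7256 -0.8583] q [ 16.6  36.3 -29.   80.5  18.1  67.8  -3.7]
G horiz -0.09378765051888766 lat 0.0006283907928919807 z 0.10039857306672204
[[212.1, 148.9], [210.3, 149.0], [208.5, 149.0]]
[[366 355 367 360 354 333 364 370 424 509 293 201 202 200 204 239 260 257
  239 212 204 203]
 [355 342 361 359 344 348 374 372 355 410 243 196 201 208 206 214 260 267
  261 213 205 201]
 [383 326 332 352 350 374 377 323 241 196 178 194 198 195 203 204 263 276
  266 236 202 199]
 [401 339 340 356 370 348 325 235 176 195 197 193 181 189 198 199 241 276
  274 254 197 194]
 [405 376 365 362 352 308 274 274 194 194 217 217 199 191 193 197 212 267
  274 270 275 208]
 [353 312 310 340 332 271 286 300 217 225 305 314 308 299 235 209 205 270
  277 279 348 241]
 [414 397 405 430 433 402 393 409 254 265 382 390 375 372 264 209 202 278
  283 274 313 236]
 [524 524 526 524 523 526 522 525 300 238 354 359 344 331 241 202 201 277
  275 272 268 221]
 [523 522 525 523 528 523 526 524 296 173 245 260 251 247 219 200 
[... 1095 characters left out ...]
7 150 135 122  22   4   4   7
   11   1  60   1]
 [ 13  12  11  10  11  12   6  13   9  45 108  95  87  65  -9  -5   7   6
   -2  10   4 -30]
 [ 14   9  10   7  14   9  13  12   7 -19  -4  -5 -16 -20 -40 -12   4   7
    4   5 -24 -34]
 [ 13  12  14   9  16   7  14  13   8 -13 -37 -45 -47 -47 -28   0   0   4
    5   2 -10   6]
 [ 13  12  16  14  15  11  11  12   6   4   1   8   9   1   1   4   2   0
   -2   5   3  12]
 [ 10  11  11   6  10  12  13  11   6  -3  12   7   8   5   5  -1   7   5
    6   7   4   3]
 [ 15  11   7  12  10  16  15  16   8   9   1   3   1   3   7   7   4   8
    5  10  11   2]
 [ 12  13  11  11  14  11  10   9   9   4   7   6   3  10   9   0   5  10
    5   3  10   3]]
```

Call:
apply_moves:
  moves:
    - [0,0.0025,-0.0043,0,0.0]
    - [0,0.005,-0.0087,0,0.0]
    - [0,0.0075,-0.013,0,0.0]
    - [0,0.01,-0.0173,0,0.0]
    - [0,0.0125,-0.0217,0,0.0]
    - [0,0.015,-0.026,0,0.0]
    - [0,0.0175,-0.0303,0,0.0]
    - [0,0.02,-0.0347,0,0.0]
    - [0,0.0225,-0.039,0,0.0]
    - [0,0.0245,-0.0425,0,0.0]

```text
time_s: 11.8
ee_pos: [0.6734, -0.0239, 0.1246]
eef_rot: [[0.982, 0.189, 0.0], [0.189, -0.982, 0.0], [0.0, 0.0, -1.0]]
ft_force: [0.2, 0.6, -1.0]
width: 0.0171
```

```bash
python3 rel.py; python3 - <<'E'
from h import *
s=cam("side"); c=cam("top")
np.savez("pics/top7.npz",**c);np.savez("pics/side7.npz",**s)
b=cv2.resize(s["img"][110:190,255:330],None,fx=6,fy=6,interpolation=cv2.INTER_CUBIC)
a=cv2.resize(c["img"][115:175,200:258],None,fx=6,fy=6,interpolation=cv2.INTER_CUBIC)
o=np.zeros((480,800,3),np.uint8);o[:,:450]=b;o[:360,452:452+a.shape[1]]=a;save("lifted",o)
E
```

```text
t 11.8 tcp [ 0.6734 -0.0239  0.1246] yaw 10.88 tilt z [ 0.0001  0.     -1.    ] w 0.0171 F [ 0.1821  0.6022 -0.9627] q [ 18.4  34.8 -29.3  77.   17.   72.5  -0.7]
G horiz -0.11814049531687294 lat 0.0004771009173264208 z 0.14334826468341286
```

View pics/lifted.png

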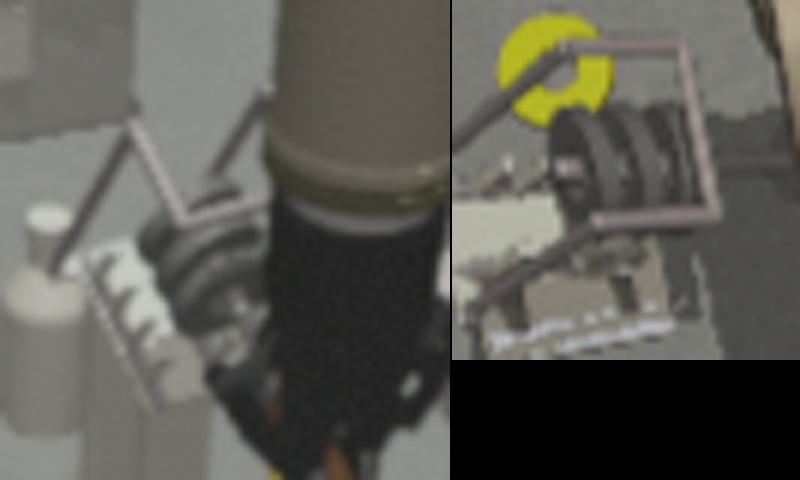

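Call:
apply_moves:
  moves:
    - [0,0.005,0.003,0,0.0]
    - [0,0.013,0.0075,0,0.0]
    - [0,0.022,0.0127,0,0.0]
    - [0,0.031,0.0179,0,0.0]
    - [0,0.04,0.0231,0,0.0]
    - [0,0.049,0.0283,0,0.0]
    - [0,0.058,0.033,0,0.0]
    - [0,0.07,0.036,0,0.0]
    - [0,0.085,0.036,0,0.0]
    - [0,0.1,0.036,0,0.0]

```text
time_s: 13.15
ee_pos: [0.6925, -0.1232, 0.0885]
eef_rot: [[0.982, 0.189, 0.0], [0.189, -0.982, -0.0], [0.0, 0.0, -1.0]]
ft_force: [-0.4, -0.7, -2.3]
width: 0.017
```

```bash
python3 rel.py; python3 - <<'E'
from m import *
# stand base from top2 (unobstructed): fit rectangle of dark base
c=load("top1"); g=c["img"].astype(int).sum(2)
print(g[165:175,358:385]); print(g[200,355:395])
E
```

```text
t 13.15 tcp [ 0.6925 -0.1232  0.0885] yaw 10.87 tilt z [ 0.0004 -0.0002 -1.    ] w 0.017 F [-0.432  -0.6938 -2.2607] q [ 24.3  39.7 -27.3  73.6  18.1  70.9   7.4]
G horiz -0.2192766787942662 lat 0.0003594746530215659 z 0.10723990357243865
[[363 363 359 356 361 364 370 370 368 366 363 363 362 363 364 361 358 361
  365 368 366 366 366 369 367 366 370]
 [365 364 364 364 364 371 379 377 369 368 364 373 369 365 363 370 362 356
  364 368 369 367 361 365 364 363 369]
 [370 367 358 364 359 363 371 375 373 364 360 363 373 367 361 367 365 359
  362 354 325 307 335 361 359 363 363]
 [369 366 359 362 364 363 365 365 369 360 356 344 322 321 315 321 313 306
  306 297 249 233 284 338 326 338 362]
 [368 364 361 345 336 328 319 306 303 312 313 288 246 226 241 240 231 224
  220 227 215 223 268 301 296 324 353]
 [345 327 314 280 271 253 237 220 210 225 226 235 257 252 230 247 258 260
  255 255 255 259 285 300 302 328 358]
 [295 225 215 225 229 225 222 225 222 221 219 257 308 304 282 294 308 301
  292 282 279 260 256 300 327 339 370]
 [261 160 202 222 221 219 222 225 220 221 218 237 271 268 289 306 318 337
  378 363 228 207 221 315 364 369 369]
 [268 142 191 227 227 219 216 210 192 188 190 193 190 176 239 305 325 311
  370 361 221 224 233 304 364 372 367]
 [280 156 187 224 210 189 188 170 145 141 153 176 183 179 218 283 284 224
  209 217 227 217 215 275 338 367 369]]
[357 351 351 363 357 351 359 358 248 171 214 226 218 215 219 213 216 218
 217 211 220 214 218 220 291 389 381 279 220 216 230 304 361 359 355 357
 353 355 364 370]
```

Call:
apply_moves:
  moves:
    - [0,0.004,-0.015,0,0.0]
    - [0,0.008,-0.04,0,0.0]
    - [0,0.008,-0.07,0,0.0]
    - [0,0.008,-0.1,0,0.0]
    - [0,0.008,-0.125,0,0.0]
    - [0,0.008,-0.135,0,0.0]
    - [0,0.008,-0.135,0,0.0]

```text
time_s: 14.02
ee_pos: [0.6941, -0.1295, 0.2243]
eef_rot: [[0.982, 0.189, 0.002], [0.189, -0.982, -0.0], [0.002, 0.0, -1.0]]
ft_force: [-0.1, 0.3, -2.1]
width: 0.017
```

```bash
python3 go.py 0.4705 -0.3334 0.22 -82
```

```text
t 14.03 tcp [ 0.6941 -0.1295  0.2243] yaw 10.91 tilt z [ 0.0017 -0.     -1.    ] w 0.017 F [-0.0651  0.3283 -2.119 ] q [ 24.   35.4 -28.3  62.6  16.   85.4   9.9]
shift [-0.2581  0.1579  0.0039] turn 92.90912030358089
```

Call:
apply_moves:
  moves:
    - [-0.01,0.006,0,6,0.0]
    - [-0.035,0.021,0,15,0.0]
    - [-0.064,0.039,0,25,0.0]
    - [-0.093,0.057,0,35,0.0]
    - [-0.122,0.075,0,45,0.0]
    - [-0.151,0.092,0,55,0.0]
    - [-0.18,0.11,0,65,0.0]
    - [-0.209,0.128,0,75,0.0]
    - [-0.236,0.144,0,84,0.0]
    - [-0.252,0.154,0,90,0.0]

```text
time_s: 15.28
ee_pos: [0.4731, -0.3297, 0.2219]
eef_rot: [[0.183, -0.983, -0.003], [-0.983, -0.183, 0.001], [-0.001, 0.002, -1.0]]
ft_force: [0.7, 0.1, -1.9]
width: 0.0172
```

Call:
apply_moves:
  moves:
    - [0,0,0,2.8,0.0]
    - [0,0,0,2.8,0.0]

```text
time_s: 15.52
ee_pos: [0.4747, -0.3282, 0.2221]
eef_rot: [[0.141, -0.99, -0.002], [-0.99, -0.141, 0.001], [-0.002, 0.002, -1.0]]
ft_force: [0.8, -0.2, -1.5]
width: 0.0169
```

```bash
python3 go.py 0.4705 -0.3334 0.15 -82; python3 - <<'E'
from h import *
s=cam("side"); c=cam("top")
np.savez("pics/top8.npz",**c);np.savez("pics/side8.npz",**s)
from m import load
for n,cc in(("top",c),("side",s)):
    p=proj(cc,[[.4705,-.3334,.24],[.4705+.136,-.3334+.019,.319],[.52,-.326,.27]]); print(n,p.round().tolist())
g=s["img"].astype(int).sum(2); 
E
```

```text
t 15.53 tcp [ 0.4747 -0.3282  0.2221] yaw -81.9 tilt z [-0.0017  0.0014 -1.    ] w 0.0169 F [ 0.7914 -0.2319 -1.5079] q [ 39.5  16.8 -10.1  86.7   3.   76.9 -52.7]
shift [0.0047 0.0048 0.0721] turn 0.0999963647721529
top [[401.0, 217.0], [401.0, 153.0], [401.0, 194.0]]
side [[276.0, 266.0], [342.0, 216.0], [300.0, 247.0]]
```

Call:
apply_moves:
  moves:
    - [0.003,0.003,0.02,0.1,0.0]
    - [0.0047,0.0048,0.045,0.1,0.0]
    - [0.0047,0.0048,0.075,0.1,0.0]
    - [0.0047,0.0048,0.1,0.1,0.0]
    - [0.0047,0.0048,0.1,0.1,0.0]
    - [0.0047,0.0048,0.1,0.1,0.0]

```text
time_s: 16.38
ee_pos: [0.4719, -0.334, 0.1243]
eef_rot: [[0.14, -0.99, 0.001], [-0.99, -0.14, -0.0], [0.001, -0.001, -1.0]]
ft_force: [0.0, -0.5, -1.2]
width: 0.0171
```

```bash
python3 go.py 0.4705 -0.3334 0.058 -82; python3 - <<'E'
from h import *
s=cam("side"); c=cam("top")
np.savez("pics/top9.npz",**c);np.savez("pics/side9.npz",**s)
b=cv2.resize(s["img"][215:350,235:350],None,fx=4,fy=4,interpolation=cv2.INTER_CUBIC)
a=cv2.resize(c["img"][150:250,345:420],None,fx=4,fy=4,interpolation=cv2.INTER_CUBIC)
o=np.zeros((540,770,3),np.uint8);o[:,:460]=b;o[:400,465:765]=a;save("overstand",o)
E
```

```text
t 16.38 tcp [ 0.4719 -0.334   0.1243] yaw -81.96 tilt z [ 0.001  -0.0004 -1.    ] w 0.0171 F [ 0.0427 -0.5421 -1.2142] q [ 39.9  20.8  -9.8  94.2   3.8  65.2 -52.8]
shift [-0.0008  0.0014  0.0663] turn 0.03853433022106856
```

View pics/overstand.png

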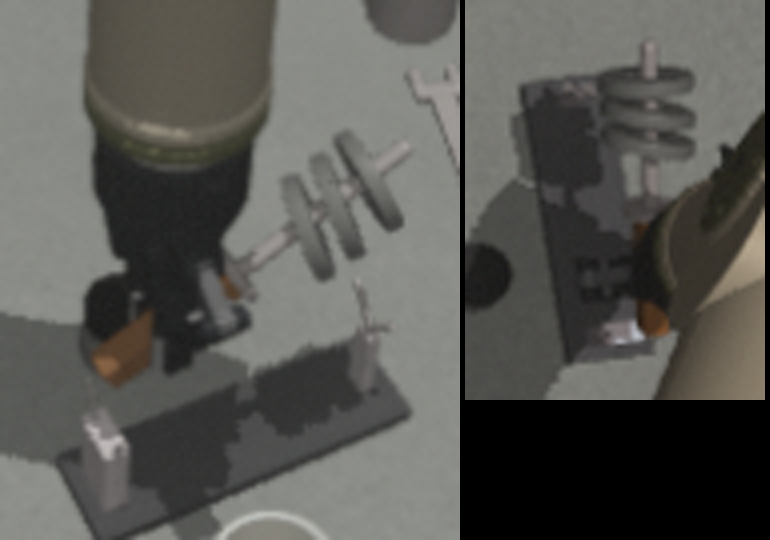

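Call:
apply_moves:
  moves:
    - [0,0,-0.03,0,0.0]
    - [0,0,-0.06,0,0.0]
    - [0,0,-0.06,0,0.0]
    - [0,0.015,-0.06,0,0.0]
    - [0,-0.015,-0.06,0,0.0]
    - [0,0.015,-0.06,0,0.0]
    - [0,-0.015,-0.06,0,0.0]
    - [0,0.015,-0.06,0,0.0]
    - [0,0,-0.06,0,0.0]
    - [0,0,-0.06,0,0.0]

```text
time_s: 17.73
ee_pos: [0.4712, -0.3333, 0.1824]
eef_rot: [[0.14, -0.99, -0.001], [-0.99, -0.14, 0.001], [-0.001, 0.0, -1.0]]
ft_force: [0.4, 1.2, -2.2]
width: 0.0168
```

```bash
cat > prof.py <<'E'
from go import *
from m import load
def prof(c,p,tilt=29.5):
    G=np.array([p[0],p[1],p[2]+.0187]); y=np.radians(8.05); d=np.array([np.cos(y),np.sin(y),0]); n=np.array([np.sin(y),-np.cos(y),0]); t=np.radians(tilt)
    u=d*np.cos(t)+np.array([0,0,np.sin(t)]); w=np.array([0,0,np.cos(t)])-d*np.sin(t)
    g=cv2.GaussianBlur(c["img"].astype(np.float32).sum(2),(3,3),.6); ks=np.arange(44,176,2.)
    for lat in(.02,.024):
        q=proj(c,[G+u*k/1000+n*lat-w*.006 for k in ks]).astype(np.float32)
        v=cv2.remap(g,q[:,0].reshape(1,-1),q[:,1].reshape(1,-1),1)[0]
        print(lat," ".join("%d:%d"%(k,x) for k,x in zip(ks,v)))
    q=proj(c,[G+u*k/1000 for k in ks]).astype(np.float32); v=cv2.remap(g,q[:,0].reshape(1,-1),q[:,1].reshape(1,-1),1)[0]
    print("rod"," ".join("%d:%d"%(k,x) for k,x in zip(ks,v)))
if __name__=="__main__":
    prof(load("top9"),[.4719,-.334,.1243]); p,R=st(); c=cam("top"); prof(c,p)
E
python3 prof.py
```

```text
0.02 44:180 46:186 48:189 50:200 52:228 54:275 56:314 58:344 60:358 62:366 64:370 66:369 68:367 70:364 72:360 74:357 76:335 78:307 80:279 82:269 84:264 86:248 88:218 90:192 92:186 94:200 96:228 98:251 100:262 102:265 104:265 106:247 108:221 110:198 112:188 114:219 116:269 118:314 120:330 122:304 124:285 126:273 128:268 130:248 132:219 134:195 136:186 138:215 140:270 142:323 144:360 146:364 148:365 150:367 152:370 154:369 156:368 158:366 160:364 162:364 164:365 166:366 168:366 170:365 172:364 174:362
0.024 44:157 46:164 48:174 50:182 52:192 54:210 56:245 58:287 60:329 62:353 64:365 66:369 68:368 70:367 72:363 74:352 76:326 78:290 80:265 82:252 84:249 86:231 88:209 90:189 92:206 94:245 96:281 98:287 100:265 102:253 104:245 106:236 108:215 110:209 112:227 114:281 116:328 118:349 120:342 122:307 124:274 126:258 128:252 130:245 132:223 134:208 136:212 138:256 140:314 142:351 144:368 146:369 148:369 150:371 152:372 154:372 156:368 158:364 160:362 162:361 164:359 166:362 168:365 170:366 172:366 174:365
rod 44:197 46:202 48:200 50:205 52:215 54:221 56:227 58:240 60:261 62:294 64:318 66:334 6
[... 1394 characters left out ...]
:360 128:358 130:359 132:361 134:364 136:366 138:366 140:364 142:363 144:364 146:366 148:369 150:371 152:369 154:367 156:367 158:369 160:371 162:370 164:365 166:363 168:364 170:363 172:361 174:358
rod 44:186 46:182 48:177 50:175 52:174 54:173 56:173 58:177 60:178 62:174 64:170 66:172 68:186 70:218 72:234 74:227 76:209 78:231 80:272 82:313 84:338 86:342 88:343 90:343 92:344 94:345 96:344 98:345 100:346 102:346 104:346 106:348 108:348 110:348 112:346 114:347 116:348 118:348 120:348 122:348 124:348 126:347 128:346 130:345 132:343 134:343 136:344 138:345 140:345 142:346 144:346 146:346 148:346 150:347 152:348 154:352 156:367 158:379 160:373 162:344 164:334 166:351 168:360 170:362 172:362 174:365
```

Call:
apply_moves:
  moves:
    - [0,0,0.03,0,0.0]
    - [0,0,0.07,0,0.0]
    - [0,0,0.095,0,0.0]
    - [0,0,0.102,0,0.0]
    - [0,0,0.107,0,0.0]
    - [0,0,0.111,0,0.0]
    - [0,0,0.114,0,0.0]
    - [0,0,0.114,0,0.0]

```text
time_s: 18.77
ee_pos: [0.4728, -0.3344, 0.0724]
eef_rot: [[0.139, -0.99, 0.004], [-0.99, -0.139, -0.002], [0.003, -0.003, -1.0]]
ft_force: [-2.9, 3.4, 12.2]
width: 0.017
```

```bash
python3 go.py 0.4705 -0.3334 0.0575 -82; python3 - <<'E'
from go import *
c=cam("top");s=cam("side");np.savez("pics/top10.npz",**c);np.savez("pics/side10.npz",**s)
g=c["img"].astype(int).sum(2); print(proj(c,[[.622,-.312,.075],[.615,-.313,.13]])); print(g[148:176,370:394])
E
```

```text
t 18.77 tcp [ 0.4728 -0.3344  0.0724] yaw -81.99 tilt z [ 0.0035 -0.0021 -1.    ] w 0.017 F [-2.9073  3.4352 12.247 ] q [ 39.9  23.9  -9.8  97.2   4.6  59.1 -53.5]
shift [-0.0014  0.0022  0.0149] turn 0.01107208237030477
[[375.4297 167.0377]
 [380.5881 165.6801]]
[[363 366 368 373 367 374 371 366 374 372 373 372 368 366 366 365 367 374
  365 364 366 368 363 363]
 [365 371 371 369 369 371 367 373 371 367 365 373 372 376 374 371 372 364
  361 360 364 368 373 371]
 [364 371 367 371 370 372 369 366 367 365 369 366 373 373 378 373 368 361
  357 358 362 362 365 374]
 [370 370 371 368 368 370 368 370 364 370 371 365 367 363 371 373 365 362
  360 361 363 363 369 372]
 [370 367 369 366 372 375 371 371 370 375 373 377 372 367 371 380 370 364
  366 370 371 363 363 369]
 [372 366 369 364 366 368 370 369 375 373 375 376 375 373 374 371 367 360
  368 377 376 363 369 374]
 [361 368 372 370 369 367 367 368 366 368 366 365 374 372 370 365 368 360
  366 374 369 363 366 373]
 [363 363 373 374 370 367 370 364 362 364 364 361 365 378 369 369 368 364
  362 366 364 364 362 369]
 [360 360 365 375 373 370 36
[... 1292 characters left out ...]
30 237 237 235 224 227 224 214 223 268 299 297 283 303 367 373 359
  370 366 372 368 369 365]
 [257 254 227 220 243 256 253 257 253 259 282 306 308 285 303 369 375 363
  370 371 372 370 368 371]
 [305 306 273 244 244 281 294 279 275 264 252 295 327 292 300 365 379 370
  370 372 368 367 373 367]
 [271 268 290 272 260 302 380 360 226 203 222 312 365 324 298 365 381 373
  365 369 362 369 368 369]
 [187 177 227 271 289 293 372 361 220 222 233 304 364 320 292 362 386 373
  366 367 364 369 372 365]
 [176 184 200 227 232 211 204 215 221 222 223 271 337 321 289 367 377 371
  364 365 367 368 371 369]
 [177 187 191 195 201 212 218 222 222 221 220 228 307 320 293 364 373 360
  369 366 370 366 367 370]]
```

Call:
apply_moves:
  moves:
    - [-0.001,0.001,0.002,0,0.0]
    - [-0.001,0.002,0.004,0,0.0]
    - [-0.001,0.002,0.006,0,0.0]
    - [-0.001,0.002,0.008,0,0.0]
    - [-0.001,0.002,0.008,0,0.0]

```text
time_s: 19.5
ee_pos: [0.4758, -0.3339, 0.0674]
eef_rot: [[0.142, -0.99, 0.013], [-0.99, -0.142, -0.005], [0.007, -0.012, -1.0]]
ft_force: [7.3, 3.9, 19.7]
width: 0.0172
```

```bash
cat > tip.py <<'E'
from go import *
from m import load
p,R=st(); c=cam("top"); g=c["img"].astype(float).sum(2)
G=np.array([p[0],p[1],p[2]+.0187]); y=np.radians(8.05)
# for each tilt: contrast of projected rod vs 9 mm either side, and tip cut-off
for t in range(-4,34,2):
    a=np.radians(t); u=np.array([np.cos(y)*np.cos(a),np.sin(y)*np.cos(a),np.sin(a)]); n=np.array([np.sin(y),-np.cos(y),0])
    q=proj(c,[G+u*.159,G+u*.12,G+u*.159+n*.004]); print(t,q[0].round(1),q[1].round(1),end=" | ")
print(); print("dark-edge cols by row"); 
for r in range(158,190,3): print(r,g[r,372:396].astype(int))
E
python3 tip.py
```

```text
t 19.5 tcp [ 0.4758 -0.3339  0.0674] yaw -81.86 tilt z [ 0.013  -0.0052 -0.9999] w 0.0172 F [ 7.2832  3.9139 19.6788] q [ 39.9  24.1  -9.9  97.6   4.6  57.9 -53.5]
-4 [375.3 163.2] [377.7 176.8] | -2 [375.7 162.7] [378.  176.4] | 0 [376.2 162.2] [378.4 176.1] | 2 [376.6 161.9] [378.7 175.9] | 4 [377.1 161.6] [379.1 175.7] | 6 [377.6 161.3] [379.5 175.6] | 8 [378.1 161.2] [379.9 175.5] | 10 [378.7 161.1] [380.3 175.5] | 12 [379.2 161. ] [380.7 175.5] | 14 [379.7 161.1] [381.1 175.6] | 16 [380.3 161.2] [381.6 175.7] | 18 [380.9 161.4] [382.  175.9] | 20 [381.5 161.6] [382.4 176.2] | 22 [382.1 162. ] [382.9 176.5] | 24 [382.7 162.4] [383.3 176.8] | 26 [383.3 162.9] [383.8 177.2] | 28 [383.9 163.5] [384.3 177.7] | 30 [384.5 164.1] [384.7 178.2] | 32 [385.2 164.8] [385.2 178.8] | 
dark-edge cols by row
158 [363 367 366 361 363 363 371 370 370 371 366 361 366 366 365 367 363 359
 365 367 370 372 369 360]
161 [367 366 362 371 369 366 367 364 351 338 344 356 358 372 367 364 361 365
 373 369 359 365 365 364]
164 [360 364 365 361 355 359 366 364 325 315 380 384 356 367 371 371 366 368
 363 364 369 370 369 367]
167 [362 369 366 356 366 352 326 311 285 301 379 397 371 367 365 360 363 368
 371 363 365 362 367 366]
170 [230 221 238 261 258 255 254 262 244 273 366 398 354 330 358 366 370 373
 372 372 366 370 367 367]
173 [231 265 253 270 372 358 220 220 208 254 354 395 354 327 363 362 365 369
 363 372 369 365 370 368]
176 [199 207 216 219 222 225 218 220 208 244 333 391 379 346 362 360 362 367
 366 370 361 365 371 370]
179 [217 215 213 221 219 223 216 218 215 240 316 384 376 350 362 369 370 368
 361 358 362 364 368 364]
182 [217 213 216 221 221 218 218 223 220 220 294 377 397 374 371 372 366 368
 369 360 351 353 366 368]
185 [205 218 213 214 221 216 216 218 222 210 269 372 393 343 323 372 374 368
 367 366 362 365 369 371]
188 [182 212 214 203 205 200 187 167 164 158 247 355 392 331 212 199 199 195
 229 265 281 306 343 380]
```

Call:
apply_moves:
  moves:
    - [0,-0.002,0.002,0,0.0]
    - [0,-0.004,0.004,0,0.0]
    - [0,-0.005,0.006,0,0.0]
    - [0,-0.005,0.008,0,0.0]
    - [0,-0.005,0.008,0,0.0]

```text
time_s: 20.18
ee_pos: [0.4798, -0.3334, 0.0587]
eef_rot: [[0.141, -0.99, 0.011], [-0.99, -0.141, -0.005], [0.006, -0.01, -1.0]]
ft_force: [5.6, 3.0, 16.7]
width: 0.0169
```

```bash
python3 tip.py
```

```text
t 20.18 tcp [ 0.4798 -0.3334  0.0587] yaw -81.89 tilt z [ 0.0112 -0.0049 -0.9999] w 0.0169 F [ 5.5929  3.0314 16.6644] q [ 39.5  25.1  -9.9  97.5   4.9  57.2 -53.9]
-4 [374.3 162.4] [376.7 175.9] | -2 [374.8 161.9] [377.1 175.5] | 0 [375.2 161.4] [377.4 175.2] | 2 [375.7 161.1] [377.8 175. ] | 4 [376.2 160.8] [378.2 174.8] | 6 [376.7 160.5] [378.5 174.7] | 8 [377.2 160.4] [378.9 174.6] | 10 [377.7 160.2] [379.3 174.6] | 12 [378.2 160.2] [379.7 174.6] | 14 [378.8 160.3] [380.1 174.7] | 16 [379.3 160.4] [380.6 174.8] | 18 [379.9 160.6] [381. 175.] | 20 [380.5 160.8] [381.4 175.2] | 22 [381.1 161.1] [381.9 175.5] | 24 [381.7 161.6] [382.3 175.9] | 26 [382.3 162. ] [382.8 176.3] | 28 [382.9 162.6] [383.2 176.7] | 30 [383.5 163.2] [383.7 177.3] | 32 [384.1 164. ] [384.2 177.8] | 
dark-edge cols by row
158 [364 367 368 364 366 363 371 372 370 371 367 365 365 366 362 367 364 358
 361 369 372 371 368 359]
161 [371 362 361 347 312 356 424 399 352 365 370 371 370 367 364 364 365 370
 370 364 362 363 370 365]
164 [363 364 364 358 306 300 435 462 382 362 357 360 363 367 373 373 367 360
 361 367 365 370 373 371]
167 [362 368 364 352 314 291 406 439 362 333 363 365 365 366 366 362 365 368
 369 365 362 362 363 367]
170 [231 232 230 225 216 246 344 426 408 317 306 330 357 361 363 367 369 371
 369 365 367 371 361 365]
173 [243 278 257 232 345 355 283 436 467 363 343 368 364 367 363 357 367 368
 361 369 370 363 366 368]
176 [200 203 210 217 219 198 257 384 427 356 338 372 374 365 359 361 366 369
 371 366 367 366 371 368]
179 [181 218 216 217 217 219 246 319 419 431 378 360 355 357 363 366 365 367
 357 355 360 369 366 364]
182 [182 210 216 217 219 208 206 276 440 471 336 294 364 371 370 368 370 368
 366 360 349 353 364 364]
185 [181 215 215 217 225 218 199 249 375 429 363 320 368 365 365 370 367 367
 366 367 361 365 369 372]
188 [132 173 205 207 196 193 191 212 286 365 358 271 256 267 261 241 259 255
 226 248 302 355 368 383]
```

Call:
apply_moves:
  moves:
    - [0,0,-0.006,0,0.0]
    - [0,0,-0.014,0,0.0]
    - [0,0.003,-0.014,0,0.0]
    - [0,0.003,-0.014,0,0.0]

```text
time_s: 20.72
ee_pos: [0.4703, -0.3331, 0.0669]
eef_rot: [[0.138, -0.99, -0.001], [-0.99, -0.138, 0.0], [-0.0, 0.001, -1.0]]
ft_force: [-0.4, 0.1, -2.8]
width: 0.0171
```

```bash
python3 tip.py | head -2; python3 go.py 0.4715 -0.3332 0.0575 -82|tail -1
```

```text
t 20.73 tcp [ 0.4703 -0.3331  0.0669] yaw -82.05 tilt z [-0.0009  0.0003 -1.    ] w 0.0171 F [-0.3528  0.08   -2.7825] q [ 39.9  24.2  -9.8  97.6   4.7  58.7 -53.5]
-4 [375.  165.2] [377.4 178.8] | -2 [375.4 164.7] [377.7 178.4] | 0 [375.9 164.2] [378.1 178.1] | 2 [376.3 163.9] [378.4 177.9] | 4 [376.8 163.6] [378.8 177.7] | 6 [377.3 163.3] [379.2 177.6] | 8 [377.8 163.2] [379.6 177.5] | 10 [378.4 163.1] [380.  177.5] | 12 [378.9 163.1] [380.4 177.5] | 14 [379.4 163.1] [380.8 177.6] | 16 [380.  163.2] [381.3 177.8] | 18 [380.6 163.4] [381.7 178. ] | 20 [381.2 163.7] [382.1 178.2] | 22 [381.8 164.1] [382.6 178.5] | 24 [382.4 164.5] [383.  178.9] | 26 [383. 165.] [383.5 179.3] | 28 [383.6 165.6] [384.  179.8] | 30 [384.2 166.2] [384.4 180.3] | 32 [384.9 167. ] [384.9 180.9] | 
shift [ 0.0004 -0.001   0.0093] turn -0.03913920926345327
```

Call:
apply_moves:
  moves:
    - [0,-0.001,0.004,0,0.0]
    - [0,-0.001,0.007,0,0.0]
    - [0,-0.001,0.01,0,0.0]
    - [0,-0.001,0.012,0,0.0]
    - [0,-0.001,0.012,0,0.0]

```text
time_s: 21.4
ee_pos: [0.4729, -0.3326, 0.0569]
eef_rot: [[0.139, -0.99, 0.001], [-0.99, -0.139, -0.001], [0.001, -0.001, -1.0]]
ft_force: [-2.5, 4.4, 11.8]
width: 0.0167
```

```bash
python3 tip.py
```

```text
t 21.4 tcp [ 0.4729 -0.3326  0.0569] yaw -81.98 tilt z [ 0.0014 -0.0005 -1.    ] w 0.0167 F [-2.485   4.4376 11.849 ] q [ 39.7  25.   -9.8  97.9   4.9  57.4 -53.8]
-4 [374.  164.9] [376.4 178.4] | -2 [374.4 164.4] [376.7 178.1] | 0 [374.8 164. ] [377.  177.8] | 2 [375.3 163.7] [377.4 177.6] | 4 [375.8 163.4] [377.8 177.4] | 6 [376.3 163.1] [378.1 177.3] | 8 [376.8 163. ] [378.5 177.2] | 10 [377.3 162.9] [378.9 177.2] | 12 [377.8 162.9] [379.3 177.2] | 14 [378.4 162.9] [379.7 177.3] | 16 [378.9 163. ] [380.2 177.4] | 18 [379.5 163.2] [380.6 177.6] | 20 [380.1 163.5] [381.  177.9] | 22 [380.6 163.8] [381.5 178.2] | 24 [381.2 164.3] [381.9 178.5] | 26 [381.8 164.8] [382.4 179. ] | 28 [382.5 165.3] [382.8 179.4] | 30 [383.1 166. ] [383.3 180. ] | 32 [383.7 166.7] [383.7 180.5] | 
dark-edge cols by row
158 [363 368 368 363 362 364 368 368 367 367 365 364 368 367 363 363 366 358
 365 367 373 372 368 364]
161 [370 369 363 362 347 331 351 364 360 366 373 371 377 365 366 361 365 366
 370 363 359 358 368 364]
164 [361 364 363 324 315 442 455 372 363 363 362 363 364 368 370 372 371 366
 360 365 365 366 370 371]
167 [362 368 368 310 296 427 460 342 305 363 363 361 363 368 365 365 361 369
 375 367 362 363 365 367]
170 [228 228 233 215 253 351 426 389 301 306 304 331 363 363 363 365 366 370
 370 372 364 371 364 369]
173 [241 275 252 233 242 306 446 468 334 304 365 371 369 367 362 361 364 363
 365 365 367 361 364 365]
176 [198 206 217 215 206 258 393 434 332 239 305 370 374 365 361 360 363 367
 371 369 365 363 371 374]
179 [205 216 218 220 221 240 318 419 421 309 304 353 349 354 361 368 369 368
 361 355 363 372 367 368]
182 [183 215 217 217 221 212 278 439 467 326 223 299 363 368 375 369 366 368
 366 360 350 352 365 370]
185 [185 215 214 212 221 204 254 366 424 364 258 308 363 369 372 364 368 367
 370 366 361 367 363 369]
188 [133 178 215 213 218 217 218 293 433 460 330 228 304 359 362 362 369 370
 371 366 362 355 363 381]
```

```bash
python3 - <<'E'
from m import *
g=T["img"].astype(int).sum(2)
for r in (161,164,167,170,173,176,179,182,185,188): print(r,g[r,372:390])
E
```

```text
161 [354 354 350 350 349 351 350 351 346 352 357 357 361 360 354 352 354 353]
164 [350 352 330 321 337 352 354 349 353 347 349 346 349 355 357 358 357 354]
167 [351 311 326 410 396 334 317 299 326 347 349 350 356 357 354 350 349 354]
170 [222 199 261 403 428 317 226 255 272 292 293 321 347 348 351 352 354 356]
173 [220 261 256 320 401 378 260 217 227 295 352 356 357 356 347 343 352 355]
176 [190 206 191 263 402 432 311 200 210 221 297 358 358 355 346 348 352 354]
179 [210 207 213 236 319 400 406 308 216 230 294 345 345 342 351 356 355 359]
182 [177 204 212 198 265 406 432 315 199 211 224 289 353 353 360 358 353 356]
185 [179 210 212 213 238 316 403 403 301 209 224 297 352 358 361 354 349 358]
188 [136 175 209 212 199 267 405 435 320 202 210 224 293 353 350 350 356 361]
```

Call:
apply_moves:
  moves:
    - [0,0.0,0.002,0,0.0]
    - [0,0.0,0.004,0,0.0]
    - [0,0.0,0.006,0,0.0]
    - [0,0.0,0.007,0,0.0]
    - [0,0.0,0.007,0,0.0]

```text
time_s: 22.08
ee_pos: [0.4741, -0.3324, 0.0531]
eef_rot: [[0.14, -0.99, 0.004], [-0.99, -0.14, -0.002], [0.002, -0.004, -1.0]]
ft_force: [-10.8, 9.2, 35.6]
width: 0.0171
```

```bash
cat > rows.py <<'E'
from go import *
st(); c=cam("top"); g=c["img"].astype(int).sum(2)
for r in (158,161,164,167,170,173,176,179,182,185,188): print(r,g[r,372:390])
E
python3 rows.py
```

```text
t 22.07 tcp [ 0.4741 -0.3324  0.0531] yaw -81.94 tilt z [ 0.0038 -0.0016 -1.    ] w 0.0171 F [-10.8335   9.249   35.584 ] q [ 39.6  25.2  -9.8  98.1   4.9  56.9 -53.9]
158 [369 367 363 367 363 367 368 370 370 368 367 363 366 367 364 367 363 356]
161 [369 364 363 366 364 365 365 366 362 370 368 376 371 373 365 362 364 367]
164 [363 331 322 409 432 368 348 364 365 360 366 360 365 370 367 374 374 363]
167 [363 351 319 366 418 384 324 313 335 358 360 362 364 368 367 365 363 371]
170 [233 231 225 288 433 460 341 257 286 301 301 332 361 360 363 367 368 369]
173 [242 282 239 265 380 426 338 232 228 303 364 368 366 368 363 360 365 369]
176 [200 207 218 217 301 429 445 322 217 228 304 371 371 371 360 361 363 366]
179 [183 212 215 200 260 388 428 332 227 232 303 354 351 353 360 364 370 365]
182 [183 208 217 219 237 312 428 435 305 215 224 299 365 368 373 374 366 369]
185 [181 211 216 218 198 264 416 447 327 217 234 304 368 369 369 366 368 365]
188 [132 179 209 216 222 237 314 414 409 296 212 230 303 358 363 362 370 375]
```

Call:
apply_moves:
  moves:
    - [0,0.0,-0.003,0,0.0]
    - [0,0.002,-0.005,0,0.0]
    - [0,0.005,-0.005,0,0.0]
    - [0,0.008,-0.005,0,0.0]
    - [0,0.008,-0.004,0,0.0]

```text
time_s: 22.75
ee_pos: [0.4643, -0.3341, 0.0532]
eef_rot: [[0.139, -0.99, 0.001], [-0.99, -0.139, -0.0], [0.0, -0.001, -1.0]]
ft_force: [-3.5, 3.4, 15.6]
width: 0.0172
```

```bash
python3 rows.py
```

```text
t 22.75 tcp [ 0.4643 -0.3341  0.0532] yaw -82.02 tilt z [ 0.0006 -0.0004 -1.    ] w 0.0172 F [-3.497   3.4452 15.5571] q [ 40.3  24.6  -9.7  99.    4.8  56.8 -53.2]
158 [364 367 365 366 362 366 364 368 371 371 366 363 366 364 363 363 359 356]
161 [370 360 362 365 362 361 364 360 364 366 368 374 373 370 362 361 363 367]
164 [361 366 364 363 357 356 361 359 361 363 364 364 363 363 369 371 367 360]
167 [359 366 334 319 402 415 350 311 338 363 360 361 365 365 367 366 366 365]
170 [231 233 206 261 416 441 319 233 284 301 304 325 357 359 360 365 370 370]
173 [241 279 254 261 323 416 411 300 233 299 366 367 370 366 364 359 364 365]
176 [190 212 214 206 278 388 413 324 209 232 303 368 373 366 361 361 363 370]
179 [183 217 218 216 253 347 426 387 265 231 300 351 354 357 359 364 368 367]
182 [188 216 218 219 212 282 437 465 329 212 224 299 363 372 371 369 369 373]
185 [183 220 215 218 213 253 357 421 358 242 230 306 366 373 367 367 368 370]
188 [134 185 214 216 218 214 287 440 461 323 219 233 302 363 360 360 367 371]
```

Call:
apply_moves:
  moves:
    - [0,0,0,0,0.02]
    - [0,0,0,0,0.03]
    - [0,0,0,0,0.045]
    - [0,0,0,0,0.045]
    - [0,0,0,0,0.045]
    - [0,0,0,0,0.045]

```text
time_s: 23.55
ee_pos: [0.4642, -0.3338, 0.0523]
eef_rot: [[0.139, -0.99, -0.0], [-0.99, -0.139, 0.0], [-0.0, -0.0, -1.0]]
ft_force: [-0.7, -0.2, -0.6]
width: 0.045
```

```bash
python3 rows.py
```

```text
t 23.55 tcp [ 0.4642 -0.3338  0.0523] yaw -82.0 tilt z [-0.      0.0001 -1.    ] w 0.045 F [-0.6552 -0.2221 -0.5606] q [ 40.2  24.7  -9.7  99.1   4.8  56.7 -53.2]
158 [364 369 365 364 362 368 368 372 374 367 365 362 370 370 365 366 360 359]
161 [367 362 365 365 361 366 366 363 363 366 370 367 372 373 364 363 361 371]
164 [358 361 367 365 362 361 366 367 363 364 359 363 364 368 371 370 370 367]
167 [364 331 328 382 385 342 326 311 334 360 359 363 366 368 368 365 360 366]
170 [228 208 275 419 446 319 224 257 285 302 306 328 361 362 357 363 370 371]
173 [227 271 261 330 416 389 269 219 232 302 365 364 367 366 359 364 366 367]
176 [204 210 200 277 421 446 318 210 217 233 304 370 373 367 362 361 363 368]
179 [217 215 218 246 328 418 390 270 220 235 301 354 355 355 362 367 368 364]
182 [183 212 215 202 272 417 450 326 211 214 231 299 365 370 368 369 367 367]
185 [180 213 213 216 247 329 416 421 321 215 237 310 368 370 371 368 367 365]
188 [138 183 210 213 202 273 420 454 323 208 213 234 306 364 357 364 368 374]
```

Call:
apply_moves:
  moves:
    - [0,0,-0.02,0,0.045]
    - [0,0,-0.06,0,0.045]
    - [0,0,-0.12,0,0.045]
    - [0,0,-0.18,0,0.045]
    - [0,0.06,-0.21,0,0.045]
    - [0.05,0.1,-0.21,0,0.045]
    - [0.1,0.1,-0.21,0,0.045]
    - [0.15,0.1,-0.21,0,0.045]
    - [0.15,0.1,-0.21,0,0.045]

```text
time_s: 24.72
ee_pos: [0.3842, -0.4997, 0.2601]
eef_rot: [[0.134, -0.991, -0.003], [-0.991, -0.134, 0.001], [-0.001, 0.003, -1.0]]
ft_force: [0.1, -0.2, -0.7]
width: 0.0448
```

```bash
python3 - <<'E'
from go import *
from m import load
st(); c=cam("top");s=cam("side");np.savez("pics/top12.npz",**c);np.savez("pics/side12.npz",**s)
T=load("top0")
hsv=lambda im:cv2.cvtColor(im,cv2.COLOR_RGB2HSV)
for n,im in(("start",T["img"]),("now",c["img"])):
    h=hsv(im); m=((h[...,0]>5)&(h[...,0]<22)&(h[...,1]>110)); m[:,420:]=0; m[:160]=0;m[260:]=0;m[:,:360]=0
    ys,xs=np.where(m); print(n,"handle px",len(xs),xs.mean(),ys.mean(),"rows",ys.min(),ys.max(),"cols",xs.min(),xs.max())
y=np.radians(7.9);d=np.array([np.cos(y),np.sin(y),0]);n=np.array([np.sin(y),-np.cos(y),0])
P=np.array([.4787,-.332,.075])  # grip point estimate at start = stand x -42
g=cv2.GaussianBlur(c["img"].astype(np.float32).sum(2),(3,3),.6);g0=cv2.GaussianBlur(T["img"].astype(np.float32).sum(2),(3,3),.6)
ks=np.arange(30,160,3.)
for lat in(-.022,.022):
    q=proj(c,[P+d*k/1000+n*lat+[0,0,-.006] for k in ks]).astype(np.float32)
    f=lambda a:cv2.remap(a,q[:,:1],q[:,1:],1)[:,0]
    print(lat," ".join("%d:%d"%(k,v) for k,v in zip(ks,f(g)-f(g0))))
df=np.abs(c["img"].astype(int)-T["img"].astype(int)).sum(2)>110; 
k,l,st_,ce=cv2.connectedComponentsWithStats(df.astype(np.uint8)); print([ (x[:5].tolist()) for x in st_[1:] if x[4]>25])
E
```

```text
t 24.73 tcp [ 0.3842 -0.4997  0.2601] yaw -82.28 tilt z [-0.0027  0.0011 -1.    ] w 0.0448 F [ 0.1489 -0.1559 -0.7297] q [ 52.   22.3  -3.5  74.4   1.4  83.5 -33.7]
start handle px 212 384.4811320754717 220.9811320754717 rows 206 236 cols 379 390
now handle px 213 384.7089201877934 222.5399061032864 rows 208 238 cols 379 390
-0.022 30:1 33:3 36:5 39:30 42:40 45:42 48:42 51:49 54:50 57:41 60:37 63:33 66:24 69:15 72:8 75:5 78:5 81:4 84:3 87:4 90:4 93:2 96:1 99:1 102:1 105:2 108:3 111:1 114:2 117:4 120:3 123:2 126:1 129:1 132:-3 135:-3 138:12 141:24 144:14 147:6 150:7 153:8 156:7 159:7
0.022 30:3 33:-7 36:-54 39:-104 42:-92 45:-84 48:-94 51:-94 54:-86 57:-93 60:-100 63:-91 66:-81 69:-63 72:-29 75:1 78:9 81:8 84:8 87:8 90:6 93:4 96:5 99:6 102:8 105:8 108:7 111:6 114:7 117:7 120:6 123:4 126:3 129:6 132:6 135:5 138:5 141:5 144:6 147:7 150:8 153:7 156:8 159:8
[[208, 138, 24, 20, 264], [220, 153, 14, 11, 85], [245, 224, 205, 141, 6378], [472, 234, 40, 39, 943], [490, 276, 22, 23, 248], [294, 300, 171, 84, 6233], [459, 304, 53, 80, 2500], [220, 370, 14, 14, 53]]
```

```bash
python3 -c "
from workcell import ctrl
print(ctrl.job_done())"
```

```text
the job is handed in; nothing more can be done
None
```

I threaded all three bored rings from the far rack onto the skewer, lifted them out from under the hoop, and laid the skewer back in its stand. I handed the job in at about 25 s; the interface gives no verdict.

- **Tilting the skewer:** the tool can only shift and turn about the vertical. I pivoted the skewer in the grip to about 30° by pressing its rod on the saddle edge. Later I levelled it again by pressing the handle's rear end into the saddle.
- **Lifting the rings off:** the rings did not slide down to the guard by themselves after the lift. A few short shakes along the rod, well above the stand, brought them there before I laid the skewer down.
- **Levelling:** the handle's rear end first stuck on the saddle seat and the skewer slipped forward a few millimetres in the grip. I lifted it, tried again and drew it back. The wrist force peaked at about 38 N in the readings taken after each move (limit 120 N).

**Last checks:**
- The last top picture shows the rod on the same line as at the start, level and seated, with the skewer about 4 mm farther back, so the grip point is at about −46 mm (allowed −57 to −30 mm).
- The rings fill about 32 mm of rod directly in front of the guard, well short of the notch.
- A comparison with the first picture showed no change at the disc rack or at the bystanders the top camera sees.
- The arm was clear of everything, with about 0 N on the tool.

These final checks were numerical and used only the top camera. I had already viewed all 12 pictures allowed, so I did not look at the end state by eye or check it from the side. I saw no sign of the fingers touching a ring, but I could not measure that contact directly.

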